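# Sort a tower of river samples onto the lab stations

## Robot

A 7-joint arm with a two-finger parallel gripper is mounted at the origin on the work surface. World frame = base frame: x ahead of the robot, y to its left, z up, the work surface at z = 0. Lengths are in m, angles in rad, forces in N, time in s.
With the tool pointing down it reaches from about 0.4 to 0.85 m from the base axis. Payload 10.4 kg.
Tool frame: the origin (TCP) lies between the finger pads; the fingertips stand manip.finger_overhang ahead of it and the grasp point (between the pads) lies 11 mm behind it (manip.finger_overhang is the distance from the TCP to the fingertips, in m); x points along the fingers, z is the direction in which the jaws open and shut, and the axes are right-handed (so a half turn about x gives the same grasp; the last joint's range is limited). The gripper opens to 85 mm and grips with 20 to 120 N. Pads are 22 mm wide; open, the fingers measure 114 mm over their backs; the gripper's body (76 mm by 85 mm) begins 54 mm behind the grasp point. The pads swing forward as they close: fully open they stand 13 mm farther back than shut.
Start: joints at [-1.196, 0.332, -0.065, 1.46, 0.022, 1.35, -0.088], TCP at [0.242, 0.576, 0.239] pointing down, gripper open.
Joint ranges: [-2.6, 2.6], [-0.5, 2.12], [-1.47, 1.34], [0.16, 2.42], [-1.27, 4.41], [0.06, 2.06], [-2.6, 2.6]. Speed limits (rad/s): [2.22, 2.22, 2.79, 2.79, 3.14, 3.14, 3.14].

## Interface

Orientations are given as a unit quaternion [x, y, z, w].
In Python, from workcell import get_obs, camera, workorder, manip gives the robot as it stands. The module is installed in compiled form; this text tells all that it offers.
- The arm moves only by the tool play_rows, never from a script. Its argument "increments" is text: rows parted by semicolons, each of 4 numbers parted by spaces: the shift along the tool's x, y, z in m, then the turn about the tool's x in rad. A call has 1 to 20 rows; each row shifts and turns the pose as measured when the row begins, along the tool's axes as they then stand; what a row does not reach is not made up. A row lasts 1/10 s, in which the tool goes at most 50 mm and 8.59 degrees, less where a joint would pass 70% of its speed; a pose out of reach is approached as far as the arm can. A call is refused whole if a number of a shift passes 0.05 or a number of a turn 0.15, either way. A call with a gripper value outside its range is refused whole. "hand" is the gripper command: -1 is fully open, 1 is shut, values between are in proportion, set as the call begins (left out, the last holds). The fingers move at their own pace and stop on an object; "squeeze" is the grip in N (left out, the last holds). Time passes only in rows, so rows that do not move let the fingers close. It gives the time, the measured TCP pose, the force and the opening at its end, in the units of the state.
- get_obs(): the state, without advancing time (a new reading comes with each control period).
- camera(name): name is "scene" or "top" or "wrist"; returns a dict with "img" (480x640x3 uint8, blue, green, red), "fov_y" (degrees; the focal length in pixels is half the picture's height over the tangent of half this angle, whatever the lens; pixels are square), "cx", "cy" (the principal point, pixels), "R" (3x3) and "t" (3): a world point X has camera coordinates R X + t; the wrist camera has in their place "tool_from_camera" (4x4, takes a point from camera to tool coordinates, whose origin is the TCP and whose axes are the tool frame's). Camera axes: x right, y down, z forward; pixel columns grow to the right and rows downward; lengths in m; the calibration is good to about 2 mm. A picture is of the moment at which its call begins: read the wrist's pose just before it. There is no depth.
- workorder.hand_in(): hands the job in, once; it reports no verdict.
The state is a dict: "clock": time; "joint_pos": joint angles; "joint_velocities": joint speeds; "tau": joint torques, N m; "position": TCP position; "ee_rot": TCP orientation; "ft_force": force on the tool from outside, world axes, zero at the start; "torque": the same for the moment, N m; "grip_width": opening from 0.0 (shut) to 1.0 (fully open).
Only numpy, scipy, OpenCV 4.12 (cv2) and the standard library are available. Lean on these libraries where they do the work, as an engineer would, in place of code of your own. Each camera call takes 0.05 s, during which the arm holds its last target.

## Task

The morning's four river samples were carried in as one tower. Take it apart from the top down, one at a time, and set each sample gently, upright and in the middle of its own station: the Petri dish on the lit panel of the light box, the aluminium tin on the pan of the balance, the pebble jar on the cork pad of the wooden stand, and the white tub on the round plate of the magnetic stirrer. Let nothing tip over or drop, and leave the blue-capped bottle and the glass beaker that stand among the stations where they are.

Things in the scene. Friction and masses are not known exactly. Their poses are not given: they have to be found in the camera images.
- dish_mid (a point): small clear Petri dish with its lid on and a brown snail shell on white paper inside, top of the tower at the start; a plain disc 35 mm across, 14 mm high, 20 g. Point: its centre, 7 mm above its underside; z up. The samples stand roughly centred on one another, up to about 6 mm off. All four are plain upright cylinders over their full height and may be taken at any yaw
- tin_mid (a point): aluminium soil tin with a slip lid, under the Petri dish at the start; 44 mm across, 30 mm high, about 60 g. Point: its centre, 15 mm above its underside; z up
- jar_mid (a point): glass jar of river pebbles with a blue screw cap, under the tin at the start; 54 mm across, 62 mm high, about 190 g. Point: its centre, 31 mm above its underside; z up
- tub_mid (a point): white plastic tub with a white screw lid, bottom of the tower, standing on the table at the start; 66 mm across, 56 mm high, about 250 g. Point: its centre, 28 mm above its underside; z up
- panel_center (a point): place of the Petri dish: centre of the upper face of the light box's bright white square panel, 20 mm above the table. The panel is 108 mm square in an aluminium frame 150 x 128 mm, fixed to the table, panel flush to within 1 mm; its x axis points from its front edge to its rear edge, z up
- pan_center (a point): place of the tin: centre of the top of the balance's round steel pan, 46 mm above the table. Pan 104 mm across, on a grey case 180 x 130 mm and 34 mm high that reaches 115 mm in front of this point, with a dark display; fixed; its x axis points from its front edge to its rear edge, z up
- pad_center (a point): place of the jar: centre of the top of the round cork pad (78 mm across, 2 mm proud of the wood) on the wooden stand, 20 mm above the table. Stand 175 x 120 mm; three small capped vials, fixed in it, rise to 50 mm above the table in a row 92 mm in front of this point; fixed; its x axis points from its front edge to its rear edge, z up
- plate_center (a point): place of the tub: centre of the top of the magnetic stirrer's round white plate, 50 mm above the table. Plate 104 mm across, on a white case 165 x 120 mm that reaches 105 mm in front of this point, with a black knob near its front edge up to 51 mm above the table; fixed; its x axis points from its front edge to its rear edge, z up
- bottle_mid (a point): bystander, to be left alone: glass bottle with a blue cap, 50 mm across, 112 mm high, loose, standing on the table among the stations about 0.7 m straight ahead of the robot (a larger one like it, 60 mm across and 128 mm high, stands on the robot's right). Point: half-way up, 56 mm above the table
- beaker_mid (a point): bystander, to be left alone: empty glass beaker, 50 mm across, 68 mm high, loose, standing on the table on the robot's left. Point: half-way up, 34 mm above the table
Not all that is in view belongs to the job. What is shaped like the part that bears jar_mid but pink, purple or yellow is not meant.

How it is judged:
By the outcome, as a careful person would: the job done as asked, in the order asked, and still so for the second after the job is handed in, with the robot touching nothing.
It also fails if it takes over 136 s, if anything falls off the work surface, if the arm or the gripper's body presses on something with over 40 N, if the wrist force passes 120 N, or if a joint passes its speed limit or range.

## Working session

There is one attempt and no reset: what is moved stays moved. The work goes in short steps, Python scripts to look and compute and a tool call to move; the robot and the scene stay as the last step left them, time stands still between calls to the robot, and variables do not carry over. Pictures are saved under pics/ and viewed, and the job is handed in when it is done.

Besides the shell and the picture viewer there is one more tool, called after "Request:" by a JSON object that holds its "op" and its "data", one argument or row to a line. play_rows: Moves the arm, as the interface text tells. Its arguments: {"type":"object","properties":{"increments":{"type":"string"},"hand":{"type":"number"},"squeeze":{"type":"number"}},"required":["increments"]}

```bash
mkdir -p pics
python3 - <<'E'
from workcell import get_obs, camera, workorder, manip
import cv2
o=get_obs()
for k,v in o.items(): print(k,v)
print(manip.finger_overhang)
for n in ["scene","top","wrist"]:
    c=camera(n); cv2.imwrite(f"pics/{n}0.png",c["img"]); print(n,{k:v for k,v in c.items() if k!="img"})
E
```

```text
clock 0.0
joint_pos [-1.1955893   0.3328502  -0.06473956  1.46092898  0.02160734  1.34989366
 -0.08849782]
joint_velocities [-0.00124142  0.00118726  0.001466    0.0006172  -0.0006667  -0.00033773
 -0.00131468]
tau [ 7.38423896e-04 -6.25443435e+01  4.96487156e-02 -3.91608810e+01
  1.62444374e-02  9.79766861e-03  2.33105447e-05]
position [0.24196962 0.57587266 0.23853544]
ee_rot [-0.39165056  0.58932272  0.39107496  0.58853117]
ft_force [ 0.15270996 -0.77939872  1.52840389]
torque [-0.02001071 -0.04392096 -0.05157644]
grip_width 0.998610467868701
0.008
scene {'fov_y': 48.57096371503944, 'cx': 320.0736724492843, 'cy': 248.1383726655811, 'R': array([[-0.13629201,  0.99066791,  0.00125805],
       [ 0.71141966,  0.09875777, -0.69579377],
       [-0.6894248 , -0.09393613, -0.71824052]]), 't': array([ 0.04554814, -0.36323938,  1.55186247])}
top {'fov_y': 42.6260340530802, 'cx': 321.76583182606936, 'cy': 229.05924891880807, 'R': array([[ 2.90796457e-02, -9.99576781e-01, -7.95136053e-04],
       [-9.96438377e-01, -2.89253357e-02, -7.92078596e-02],
       [ 7.91513378e-02,  3.09564057e-03, -9.96857805e-01]]), 't': array([0.02314692, 0.60279223, 1.44769585])}
wrist {'fov_y': 61.39432243387567, 'cx': 311.13032674743937, 'cy': 239.57069581554663, 'tool_from_camera': array([[ 1.91566689e-04, -2.77663208e-01,  9.60678462e-01,
        -1.34780650e-01],
       [-3.65833815e-04, -9.60678434e-01, -2.77663127e-01,
         7.05380013e-02],
       [ 9.99999915e-01, -2.98257661e-04, -2.85612577e-04,
         1.90131931e-03],
       [ 0.00000000e+00,  0.00000000e+00,  0.00000000e+00,
         1.00000000e+00]])}
```

View pics/scene0.png

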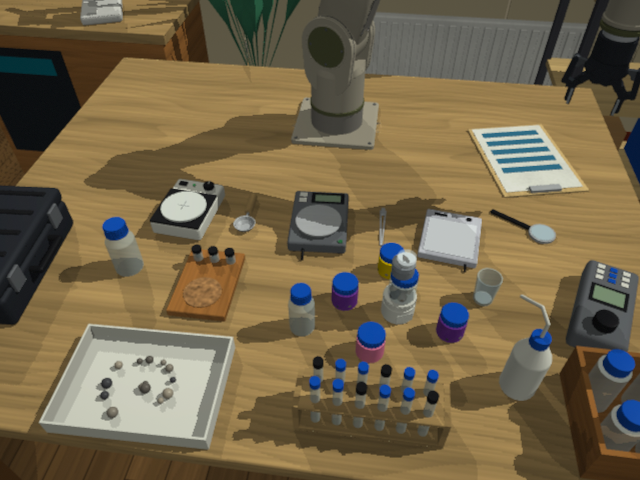

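View pics/top0.png

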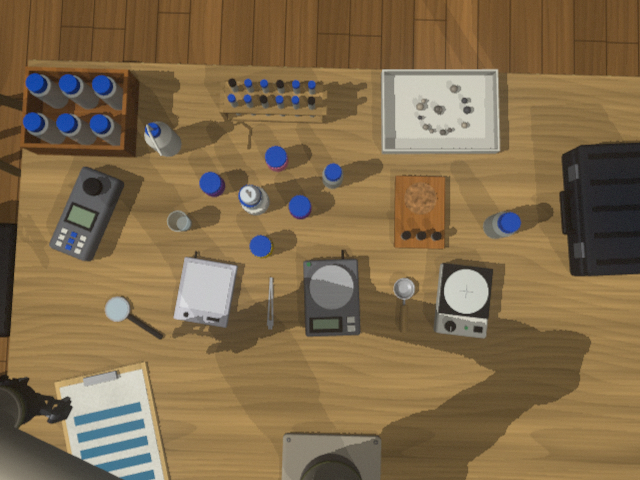

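View pics/wrist0.png

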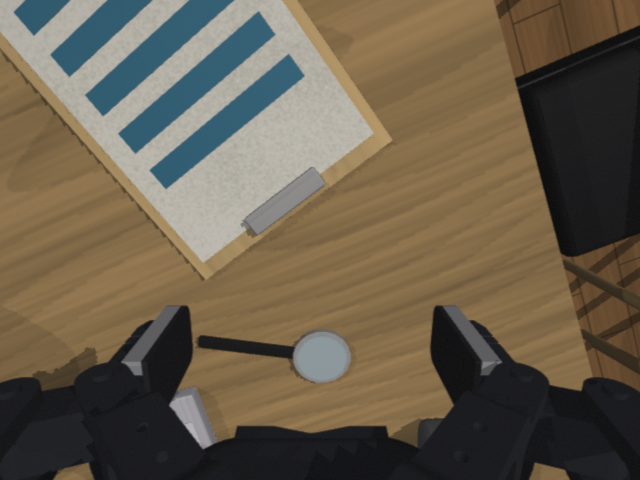

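```bash
cat > h.py <<'E'
import numpy as np, cv2
from scipy.spatial.transform import Rotation as Ro
from workcell import get_obs, camera
def cam(n):
    o=get_obs(); c=camera(n); f=240/np.tan(np.radians(c["fov_y"]/2)); c["f"]=f
    if n=="wrist":
        T=np.eye(4); T[:3,:3]=Ro.from_quat(o["ee_rot"]).as_matrix(); T[:3,3]=o["position"]
        M=T@c["tool_from_camera"]; c["Rwc"]=M[:3,:3]; c["C"]=M[:3,3]
    else:
        c["Rwc"]=c["R"].T; c["C"]=-c["R"].T@c["t"]
    return c
def plane(c,u,v,z):
    d=c["Rwc"]@np.array([(u-c["cx"])/c["f"],(v-c["cy"])/c["f"],1]); s=(z-c["C"][2])/d[2]
    return c["C"]+s*d
def proj(c,X):
    p=c["Rwc"].T@(np.array(X)-c["C"]); return np.array([c["f"]*p[0]/p[2]+c["cx"],c["f"]*p[1]/p[2]+c["cy"]])
def crop(c,name,u0,v0,u1,v1):
    s=min(800/(u1-u0),600/(v1-v0)); cv2.imwrite("pics/"+name,cv2.resize(c["img"][v0:v1,u0:u1],None,fx=s,fy=s,interpolation=cv2.INTER_CUBIC)); print(name,"scale",s)
E
python3 - <<'E'
from h import *
t=cam("top"); s=cam("scene")
print(t["C"],s["C"])
crop(t,"t1.png",160,140,360,290); crop(s,"s1.png",260,230,480,390)
crop(t,"t2.png",160,160,520,350)
# blue caps in top
for c,n in((t,"top"),(s,"scene")):
    b,g,r=[c["img"][...,i].astype(int) for i in range(3)]
    m=((b>90)&(b-r>60)&(b-g>40)).astype(np.uint8)
    k,l,st,ce=cv2.connectedComponentsWithStats(m)
    for i in range(1,k):
        if st[i,4]>60: print(n,st[i],ce[i].round(1), plane(c,*ce[i],0.062).round(3))
E
```

```text
[0.48538514 0.03609155 1.4909112 ] [1.33451596 0.13652559 0.8618135 ]
t1.png scale 4.0
s1.png scale 3.6363636363636362
t2.png scale 2.2222222222222223
top [ 26  73  18  20 266] [34.5 82.1] [0.929 0.733 0.062]
top [ 59  74  18  20 268] [67.5 83.2] [0.929 0.654 0.062]
top [ 92  75  19  20 269] [100.7  84.1] [0.929 0.576 0.062]
top [ 23 112  19  19 266] [ 31.8 121.2] [0.835 0.733 0.062]
top [ 56 114  19  18 268] [ 65.1 122.3] [0.834 0.654 0.062]
top [ 90 114  18  19 266] [ 98.5 123.2] [0.834 0.575 0.062]
top [149 123  10  13  81] [154.1 128.6] [0.825 0.443 0.062]
top [265 146  21  21 351] [275.3 156.3] [0.767 0.155 0.062]
top [325 164  17  17 220] [332.6 171.8] [0.734 0.019 0.062]
top [200 172  21  22 355] [209.8 182.4] [0.701 0.306 0.062]
top [289 195  22  22 362] [299.1 205.7] [0.652 0.095 0.062]
top [498 212  23  21 364] [508.7 222.3] [ 0.627 -0.395  0.062]
top [250 235  21  22 349] [260.  245.6] [0.556 0.183 0.062]
scene [103 217  25  23 377] [115.6 226.8] [ 0.564 -0.418  0.062]
scene [380 243  24  18 276] [390.3 250.3] [0.553 0.178 0.062]
scene [399 269  20  17 130] [410.6 279.3] [
[... 248 characters left out ...]
0.767 0.153 0.062]
scene [531 329  21  20 220] [541.4 337.4] [0.734 0.457 0.062]
scene [607 349  28  23 464] [620.7 360.1] [0.764 0.587 0.062]
scene [335 359  11  12  91] [340.5 363.9] [0.838 0.105 0.062]
scene [358 362  11  12  91] [363.2 366.6] [0.838 0.144 0.062]
scene [405 367  10  12  86] [409.5 371.8] [0.837 0.223 0.062]
scene [428 370  11  12  89] [432.9 374.7] [0.837 0.263 0.062]
scene [309 376  11  13 101] [314.6 381.3] [0.877 0.065 0.062]
scene [333 379  11  13 102] [338.1 384. ] [0.877 0.105 0.062]
scene [380 385  11  12  99] [385.1 389.9] [0.877 0.184 0.062]
scene [404 387  11  13  99] [409.  392.6] [0.877 0.223 0.062]
scene [621 400  19  26 367] [631.6 410.9] [0.86  0.58  0.062]
```

View pics/t1.png

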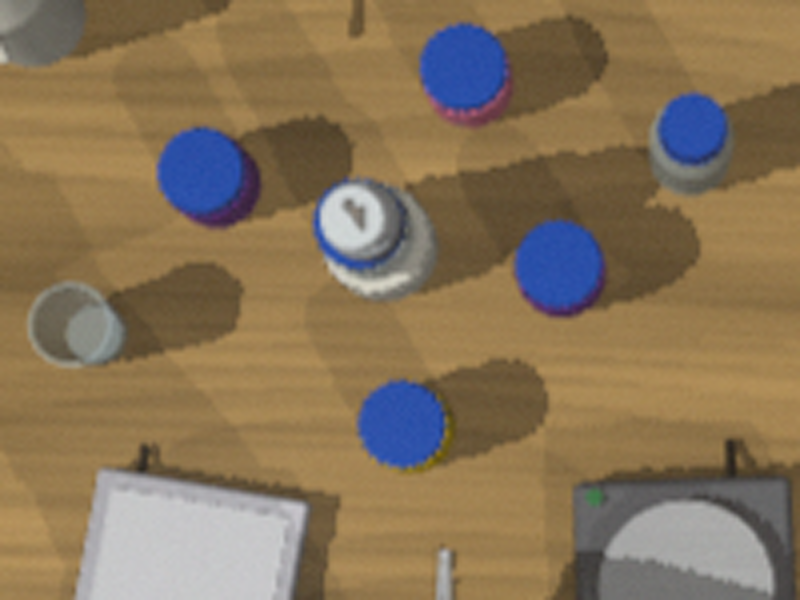

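View pics/s1.png

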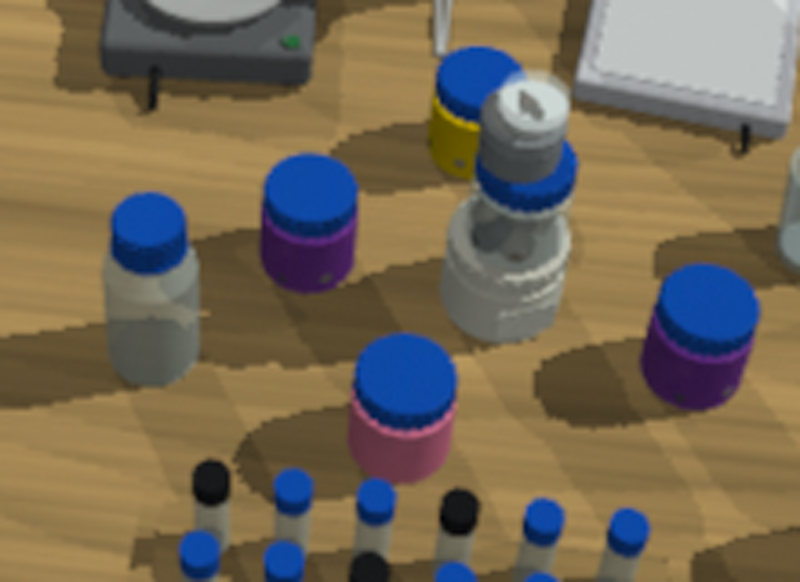

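View pics/t2.png

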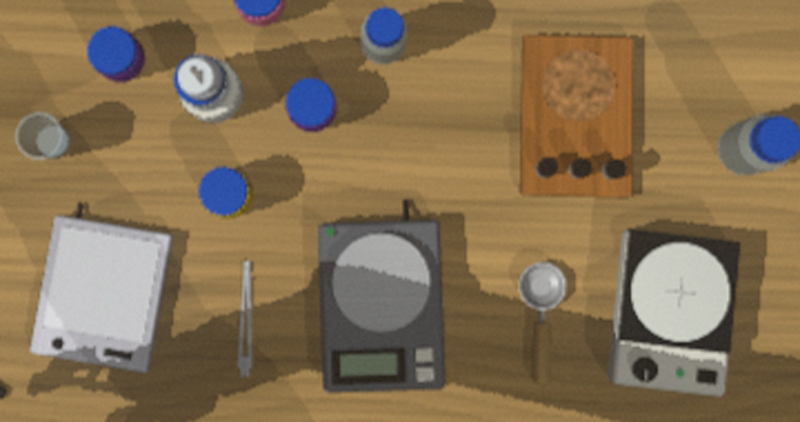

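```bash
cat > st.py <<'E'
from h import *
t=cam("top"); s=cam("scene")
cv2.imwrite("pics/topraw.png",t["img"])
crop(t,"lb.png",165,245,245,335); crop(t,"bal.png",295,245,370,345); crop(t,"stir.png",430,255,500,345); crop(t,"pad.png",385,165,455,255)
for (u,v) in [(207,290),(330,280),(330,300),(466,300),(440,270),(421,195),(400,230),(205,262),(250,195)]:
    print((u,v),t["img"][v,u], cv2.cvtColor(t["img"][v:v+1,u:u+1],cv2.COLOR_BGR2HSV)[0,0])
o=get_obs(); print(Ro.from_quat(o["ee_rot"]).as_matrix().round(3))
E
python3 st.py; cd pics; python3 -c "
import cv2,numpy as np
a=[cv2.resize(cv2.imread(f),(400,300)) if 0 else cv2.copyMakeBorder((lambda i:cv2.resize(i,None,fx=min(400/i.shape[1],300/i.shape[0]),fy=min(400/i.shape[1],300/i.shape[0])))(cv2.imread(f)),0,0,0,0,0) for f in ['lb.png','bal.png','stir.png','pad.png']]
a=[cv2.copyMakeBorder(i,0,300-i.shape[0],0,400-i.shape[1],0) for i in a]
cv2.imwrite('st.png',np.vstack([np.hstack(a[:2]),np.hstack(a[2:])]))"
```

```text
lb.png scale 6.666666666666667
bal.png scale 6.0
stir.png scale 6.666666666666667
pad.png scale 6.666666666666667
(207, 290) [203 201 200] [110   4 203]
(330, 280) [166 167 166] [ 60   2 167]
(330, 300) [111 111 114] [  0   7 114]
(466, 300) [194 203 201] [ 37  11 203]
(440, 270) [124 139 141] [ 26  31 141]
(421, 195) [ 67 112 153] [ 16 143 153]
(400, 230) [ 51  93 141] [ 14 163 141]
(205, 262) [177 173 173] [120   6 177]
(250, 195) [114 118 121] [ 17  15 121]
[[-0.    -0.922  0.387]
 [-0.     0.387  0.922]
 [-1.    -0.    -0.   ]]
```

View pics/st.png

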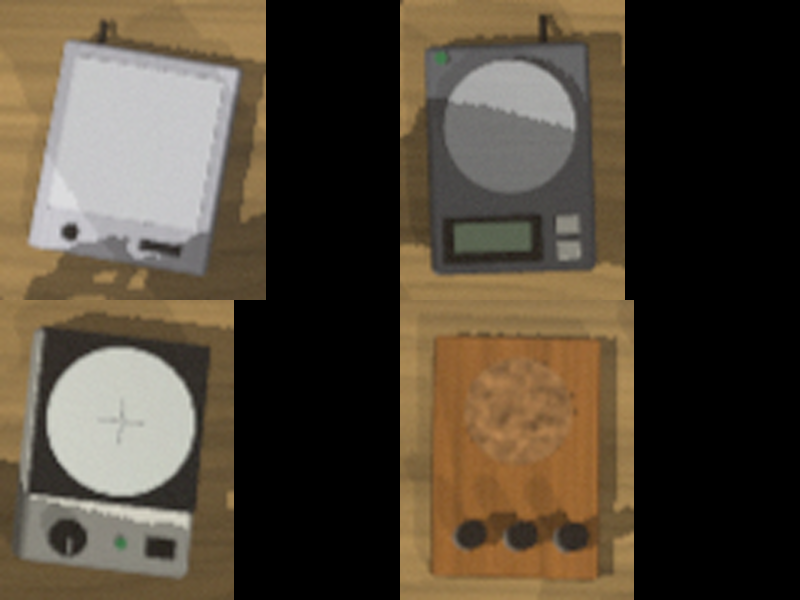

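The crop shows all four stations clearly. In top pixels the panel is at about (206.7, 287.4), the pan (331.7, 287), the plate (466.3, 291.4) and the cork pad (420.7, 198).

```bash
cat > st2.py <<'E'
from h import *
t=cam("top"); s=cam("scene")
E={"panel":(206.7,287.4,.020),"pan":(331.7,287.0,.046),"plate":(466.3,291.4,.050),"pad":(420.7,198,.020)}
for k,(u,v,z) in E.items():
    P=plane(t,u,v,z); print(k,P.round(4),"scene px",proj(s,P).round(1), "r",np.hypot(*P[:2]).round(3))
def mask(c,cond,seed):
    h=cv2.cvtColor(c["img"],cv2.COLOR_BGR2HSV); m=cond(h).astype(np.uint8)
    k,l,st,ce=cv2.connectedComponentsWithStats(m); i=l[seed[1],seed[0]]
    cs,_=cv2.findContours((l==i).astype(np.uint8),cv2.RETR_EXTERNAL,cv2.CHAIN_APPROX_NONE); c0=max(cs,key=cv2.contourArea)
    return c0,i
for n,c in(("top",t),("scene",s)):
    for k,f in (("plate",lambda h:(h[...,2]>160)&(h[...,1]<40)),("pan",lambda h:(h[...,2]>95)&(h[...,1]<25))):
        P=plane(t,*E[k][:2],E[k][2]); seed=proj(c,P+[0.015,0.01,0]).round().astype(int)
        c0,i=mask(c,f,seed); hull=cv2.convexHull(c0); e=cv2.fitEllipse(c0)
        print(n,k,i,e,plane(c,*e[0],E[k][2]).round(4))
print("tower dish seed", plane(t,248,194.5,.162))
crop(s,"s2.png",130,170,500,330)
E
python3 st2.py
```

```text
panel [0.4549 0.3105 0.02  ] scene px [449.7 238. ] r 0.551
pan [0.4649 0.0134 0.046 ] scene px [318.1 220.1] r 0.465
plate [ 0.4639 -0.3004  0.05  ] scene px [183.1 205.7] r 0.553
pad [ 0.6841 -0.1953  0.02  ] scene px [201.8 292.4] r 0.711
top plate 17 ((465.7054138183594, 291.0563659667969), (42.669700622558594, 43.331661224365234), 124.2464370727539) [ 0.4646 -0.299   0.05  ]
top pan 90 ((329.1741027832031, 284.83453369140625), (41.51481628417969, 52.265403747558594), 128.37518310546875) [0.4698 0.0194 0.046 ]
scene plate 6 ((183.2421417236328, 205.21286010742188), (29.551118850708008, 44.04142761230469), 78.08583068847656) [ 0.4622 -0.3007  0.05  ]
scene pan 11 ((317.91461181640625, 220.35302734375), (30.161846160888672, 44.61688232421875), 90.58868408203125) [0.4659 0.0132 0.046 ]
tower dish seed [0.66168348 0.20293534 0.162     ]
s2.png scale 2.1621621621621623
```

View pics/s2.png

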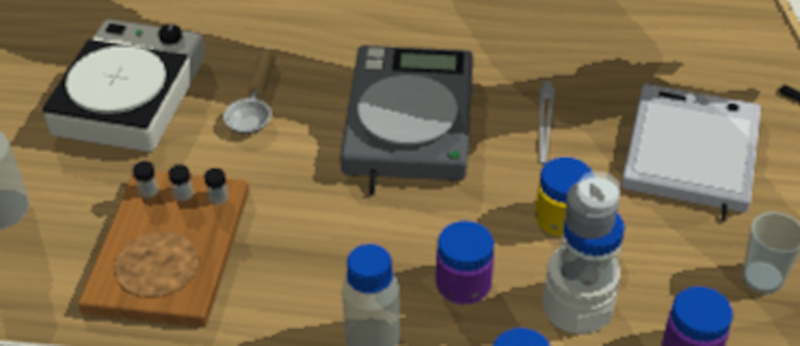

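Request:
{"op": "play_rows", "data": {
  "increments": "-0.02 0 0 -0.145;-0.02 0 0 -0.145;-0.01 0 0 -0.145;0 0 0 -0.145;0 0 0 -0.145;0 0 0 -0.145;0 0 0 -0.145;0 0 0 0",
  "hand": -0.1,
  "squeeze": 30
}}

```text
clock: 1.25
position: [0.242, 0.576, 0.2914]
ee_rot: [0.634, -0.314, -0.634, -0.314]
ft_force: [0.2, 0.2, 0.1]
grip_width: 0.548
```

```bash
cat > go.py <<'E'
# usage: go.py x y z [heading of jaw axis, deg] -> tool-axis displacement still to go
import sys
from h import *
o=get_obs(); R=Ro.from_quat(o["ee_rot"]).as_matrix(); p=o["position"]
a=[float(x) for x in sys.argv[1:]]
d=R.T@(np.array(a[:3])-p); ang=np.degrees(np.arctan2(R[1,2],R[0,2]))
print("pos",p.round(4),"jaw ang",ang.round(1),"xdir",R[:,0].round(3),"tool delta",d.round(4),"f",np.round(o["ft_force"],1),"w",round(o["grip_width"],3),"t",round(o["clock"],2))
if len(a)>3: print("turn", np.radians((ang-a[3]+180)%360-180).round(3), "j1 etc",np.round(o["joint_pos"],2))
E
python3 go.py 0.662 0.203 0.29 125
```

```text
pos [0.242  0.576  0.2914] jaw ang 127.3 xdir [ 0. -0. -1.] tool delta [ 0.0015 -0.1077 -0.5513] f [0.2 0.2 0.1] w 0.548 t 1.25
turn 0.041 j1 etc [-1.09  0.32 -0.2   1.37  0.06  1.46  0.93]
```

Request:
{"op": "play_rows", "data": {
  "increments": "0 -0.004 -0.02 0;0 -0.008 -0.042 0;0 -0.008 -0.042 0;0 -0.008 -0.042 0;0 -0.008 -0.042 0;0 -0.008 -0.042 0;0 -0.008 -0.042 0;0 -0.008 -0.042 0;0 -0.008 -0.042 0;0 -0.008 -0.042 0;0 -0.008 -0.042 0;0 -0.008 -0.042 0;0 -0.008 -0.042 0;0 -0.008 -0.03 0;0 -0.003 -0.015 0;0 0 0 0"
}}

```text
clock: 2.85
position: [0.6765, 0.1627, 0.2892]
ee_rot: [-0.622, 0.336, 0.622, 0.336]
ft_force: [0.7, 0.4, 0.4]
grip_width: 0.552
```

```bash
python3 go.py 0.662 0.203 0.29 125
python3 - <<'E'
from h import *
c=cam("wrist"); cv2.imwrite("pics/w1.png",c["img"])
for X in [(0.662,.203,.162)]: print(proj(c,X))
E
```

```text
pos [0.6765 0.1627 0.2892] jaw ang 123.2 xdir [-0.001 -0.    -1.   ] tool delta [-0.0008 -0.01    0.0416] f [0.7 0.4 0.4] w 0.552 t 2.85
turn -0.031 j1 etc [-0.39  0.48  0.13  1.17 -0.06  1.5   1.89]
[371.01122217 244.31408855]
```

View pics/w1.png

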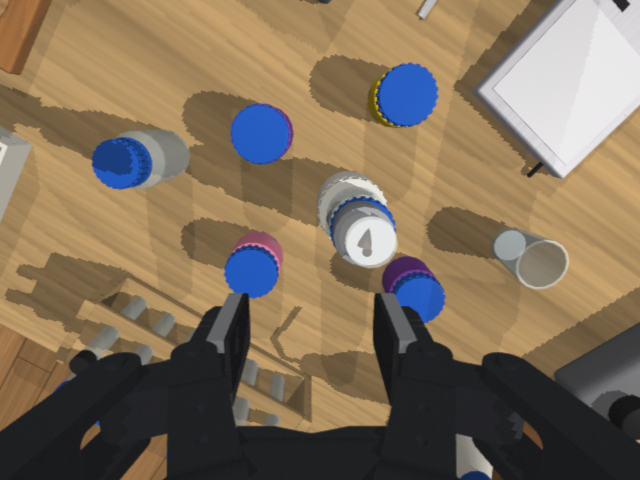

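```bash
cat > disc.py <<'E'
import sys
from h import *
def white(c,u,v,lo=150,sat=45):
    h=cv2.cvtColor(c["img"],cv2.COLOR_BGR2HSV); m=((h[...,2]>lo)&(h[...,1]<sat)).astype(np.uint8)
    m=cv2.morphologyEx(m,cv2.MORPH_CLOSE,np.ones((9,9)))
    k,l,st,ce=cv2.connectedComponentsWithStats(m); i=l[v,u]
    cs,_=cv2.findContours((l==i).astype(np.uint8),cv2.RETR_EXTERNAL,cv2.CHAIN_APPROX_NONE)
    return cv2.fitEllipse(max(cs,key=cv2.contourArea)),st[i]
E
python3 - <<'E'
from disc import *
c=cam("wrist"); crop(c,"w1c.png",290,160,450,280); crop(c,"w1f.png",200,270,420,400)
e,s=white(c,378,235); print(e,s,plane(c,*e[0],.162).round(4),plane(c,*e[0],.15).round(4))
M=c["tool_from_camera"]
for u,v,z in((243,295,-.0235),(380,295,.0235)):
    d=M[:3,:3]@np.array([(u-c["cx"])/c["f"],(v-c["cy"])/c["f"],1]); k=(z-M[2,3])/d[2]; print(M[:3,3]+k*d)
E
```

```text
w1c.png scale 5.0
w1f.png scale 3.6363636363636362
((357.0928649902344, 222.72328186035156), (65.08081817626953, 90.96887969970703), 150.16612243652344) [ 318  176   76   92 3671] [0.6539 0.1881 0.162 ] [0.6556 0.1908 0.15  ]
[-2.89531828e-06  9.13898395e-03 -2.35000000e-02]
[-0.0135856   0.01515404  0.0235    ]
```

View pics/w1c.png

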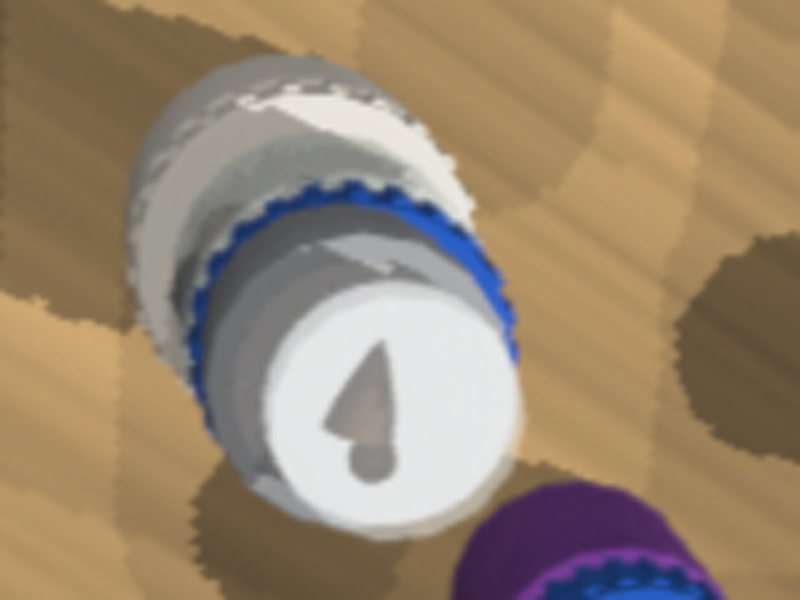

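View pics/w1f.png

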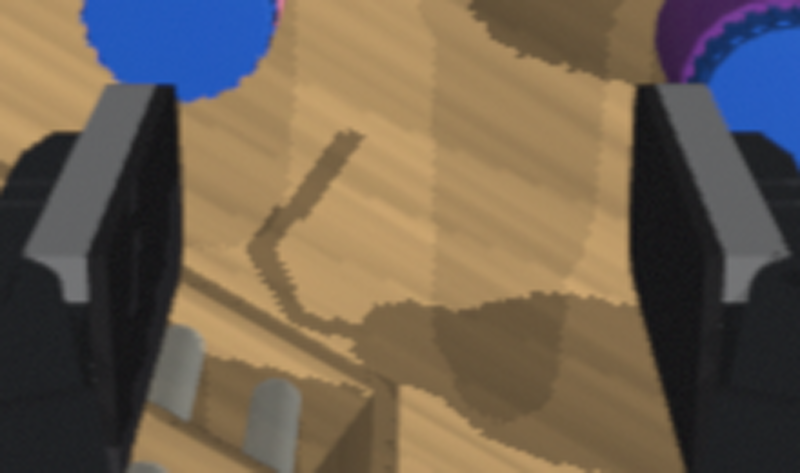

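```bash
python3 - <<'E'
from h import *
c=cam("wrist"); t=cam("top"); s=cam("scene")
P=plane(c,368.4,242.4,.162); print(P, proj(t,P),proj(s,P))
# tub/jar rough from wrist: jar cap centre, tub
crop(t,"t3.png",230,175,275,220); crop(s,"s3.png",375,240,430,330)
E
python3 go.py 0.662 0.205 0.2
```

```text
[0.66020481 0.20404617 0.162     ] [247.46391115 195.15916262] [407.46028056 255.81704007]
t3.png scale 13.333333333333334
s3.png scale 6.666666666666667
pos [0.6746 0.167  0.2901] jaw ang 123.7 xdir [-0.001  0.002 -1.   ] tool delta [ 0.0902 -0.0105  0.0384] f [ 0.3 -0.1 -0.1] w 0.553 t 3.1
```

View pics/t3.png

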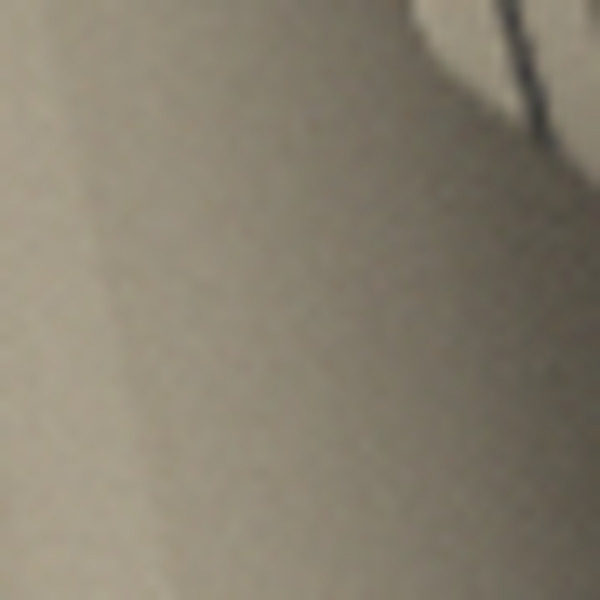

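View pics/s3.png

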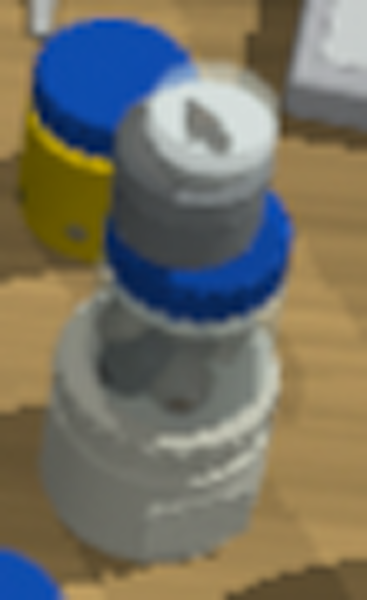

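Run:
```python
from h import *
c=cam("wrist");print(get_obs()["position"]); c=cam("wrist");print(get_obs()["position"],np.abs(get_obs()["joint_velocities"]).max()); crop(c,"w2c.png",290,160,450,280)
h=cv2.cvtColor(c["img"],cv2.COLOR_BGR2HSV); m=((h[...,2]>200)&(h[...,1]<25)).astype(np.uint8)
k,l,st,ce=cv2.connectedComponentsWithStats(m)
for i in range(1,k):
    if 300<st[i,4]<6000: print(st[i],ce[i],plane(c,*(st[i,:2]+st[i,2:4]/2),.162))
```

```text
[0.67472318 0.16676051 0.29012709]
[0.67487054 0.16641229 0.29012953] 0.007155994788318973
w2c.png scale 5.0
[337 176  44  29 305] [362.18360656 186.6295082 ] [0.63474145 0.17929949 0.162     ]
[ 339  216   50   48 1611] [364.4053383  239.09621353] [0.66030071 0.2017422  0.162     ]
```

View pics/w2c.png

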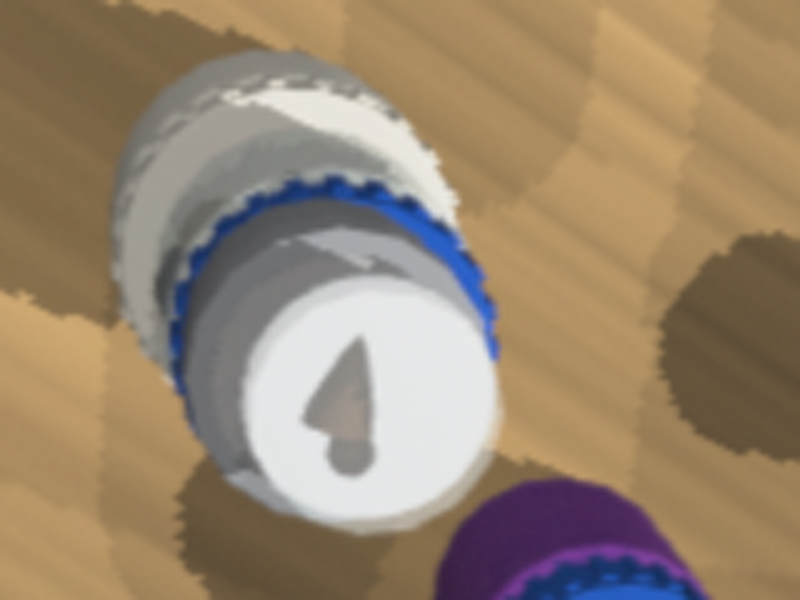

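```bash
python3 - <<'E'
from h import *
c=cam("wrist")
print(plane(c,364.4,241,.162),plane(c,364.4,240.3,.157))
E
python3 go.py 0.661 0.2025 0.2
```

```text
[0.6608949  0.20200855 0.162     ] [0.66132155 0.20310351 0.157     ]
pos [0.675  0.1661 0.2901] jaw ang 123.7 xdir [-0.     0.002 -1.   ] tool delta [ 0.0901 -0.0085  0.0379] f [ 0.3  0.  -0.6] w 0.551 t 3.25
```

Request:
{"op": "play_rows", "data": {
  "increments": "0 -0.003 0.013 0;0.02 -0.003 0.013 0;0.03 -0.0025 0.012 0;0.03 0 0 0;0.008 0 0 0;0 0 0 0;0 0 0 0"
}}

```text
clock: 3.95
position: [0.6581, 0.2123, 0.2034]
ee_rot: [-0.624, 0.33, 0.624, 0.335]
ft_force: [0.4, 0.6, 0.6]
grip_width: 0.545
```

```bash
python3 go.py 0.661 0.2025 0.1575
python3 - <<'E'
from h import *
c=cam("wrist"); cv2.imwrite("pics/w3.png",c["img"]); print(proj(c,(.661,.2025,.162)))
E
```

```text
pos [0.6581 0.2123 0.2034] jaw ang 124.0 xdir [ 0.003  0.006 -1.   ] tool delta [ 0.0459  0.0034 -0.01  ] f [0.4 0.6 0.6] w 0.545 t 3.95
[287.35856971 270.02914588]
```

View pics/w3.png

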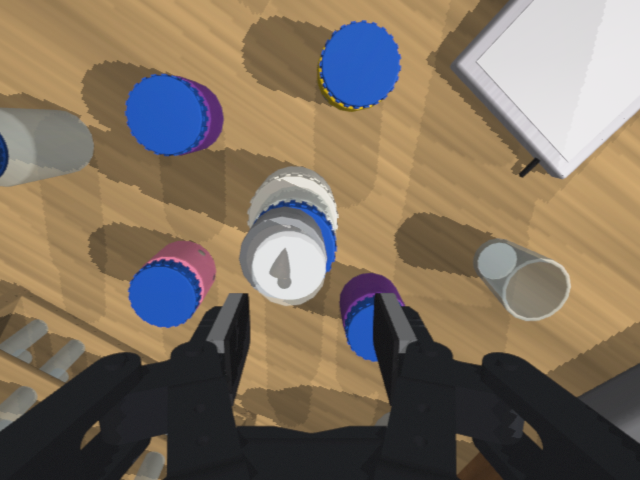

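Request:
{"op": "play_rows", "data": {
  "increments": "0 0.002 -0.005 0;0 0.001 -0.004 0;0.01 0 0 0;0.015 0 0 0;0.01 0 0 0;0.005 0 0 0;0 0 0 0;0 0 0 0"
}}

```text
clock: 4.8
position: [0.6627, 0.2017, 0.1627]
ee_rot: [0.625, -0.329, -0.623, -0.336]
ft_force: [-1.0, -0.2, 0.3]
grip_width: 0.549
```

```bash
python3 go.py 0.661 0.2025 0.1575
```

```text
pos [0.6627 0.2017 0.1627] jaw ang 123.8 xdir [ 0.007  0.007 -1.   ] tool delta [0.0052 0.001  0.0016] f [-1.  -0.2  0.3] w 0.549 t 4.8
```

Request:
{"op": "play_rows", "data": {
  "increments": "0.004 0.0005 0.0015 0;0.001 0 0 0;0 0 0 0;0 0 0 0"
}}

```text
clock: 5.2
position: [0.6617, 0.2033, 0.1582]
ee_rot: [0.625, -0.329, -0.623, -0.337]
ft_force: [0.1, -0.2, 0.3]
grip_width: 0.548
```

```bash
python3 go.py 0.661 0.2025 0.1575
python3 - <<'E'
from h import *
c=cam("wrist"); crop(c,"w4.png",200,230,420,395); s=cam("scene"); crop(s,"s4.png",360,220,460,300)
E
```

```text
pos [0.6617 0.2033 0.1582] jaw ang 123.9 xdir [ 0.008  0.008 -1.   ] tool delta [ 0.0007  0.001  -0.0003] f [ 0.1 -0.2  0.3] w 0.548 t 5.2
w4.png scale 3.6363636363636362
s4.png scale 7.5
```

View pics/w4.png

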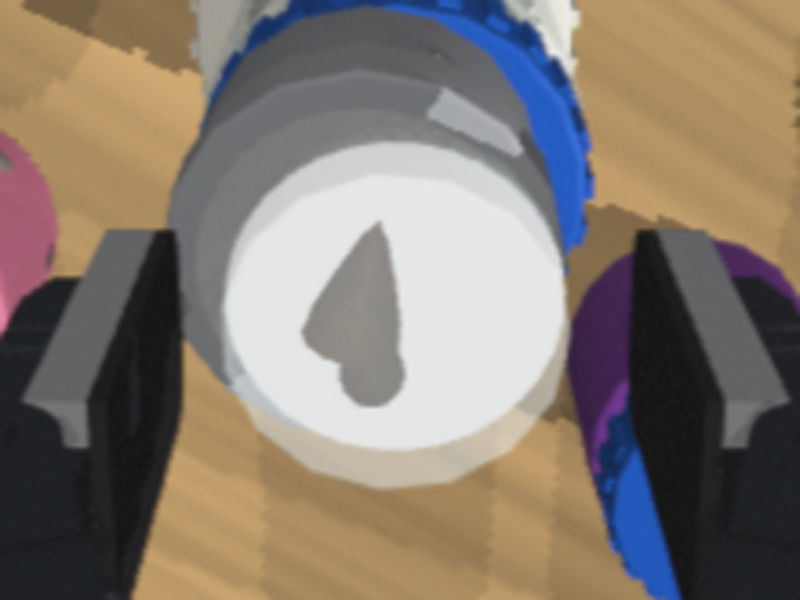

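View pics/s4.png

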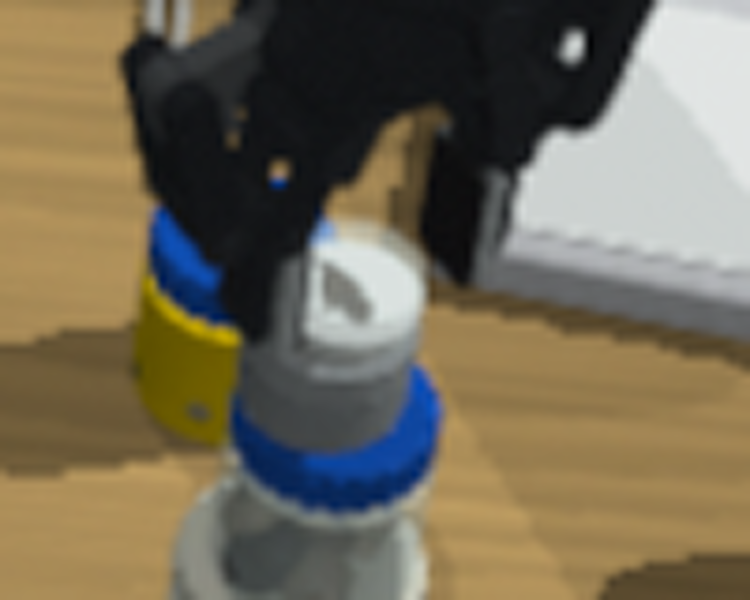

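Request:
{"op": "play_rows", "data": {
  "increments": "0.001 0.001 -0.0012 0;0 0 0 0;0 0 0 0;0 0 0 0;0 0 0 0;0 0 0 0;0 0 0 0",
  "hand": 1,
  "squeeze": 20
}}

```text
clock: 6.0
position: [0.6619, 0.2016, 0.1578]
ee_rot: [0.625, -0.329, -0.622, -0.337]
ft_force: [-1.1, -0.1, -0.1]
grip_width: 0.392
```

```bash
python3 go.py 0.661 0.2025 0.1575
python3 - <<'E'
from h import *
c=cam("wrist"); crop(c,"w5.png",200,230,420,395)
E
```

```text
pos [0.6619 0.2016 0.1578] jaw ang 123.9 xdir [ 0.009  0.008 -1.   ] tool delta [0.0003 0.0002 0.0013] f [-1.1 -0.1 -0.1] w 0.392 t 6.0
w5.png scale 3.6363636363636362
```

View pics/w5.png

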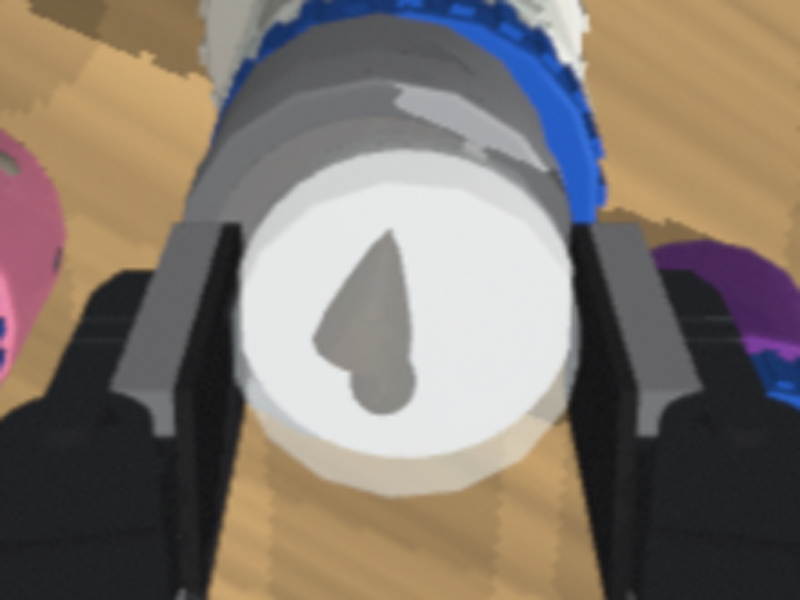

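Request:
{"op": "play_rows", "data": {
  "increments": "-0.003 0 0 0;-0.008 0 0 0;-0.015 0 0 0;-0.02 0 0 0;-0.02 0 0 0;-0.012 0 0 0;-0.005 0 0 0;0 0 0 0"
}}

```text
clock: 6.85
position: [0.6613, 0.2007, 0.2492]
ee_rot: [0.626, -0.328, -0.622, -0.338]
ft_force: [-0.7, -0.3, -1.1]
grip_width: 0.402
```

```bash
python3 go.py 0.455 0.3105 0.1
python3 - <<'E'
from h import *
c=cam("wrist"); cv2.imwrite("pics/w6.png",c["img"])
E
```

```text
pos [0.6613 0.2007 0.2492] jaw ang 123.8 xdir [ 0.012  0.009 -1.   ] tool delta [0.1478 0.1124 0.206 ] f [-0.7 -0.3 -1.1] w 0.402 t 6.85
```

View pics/w6.png

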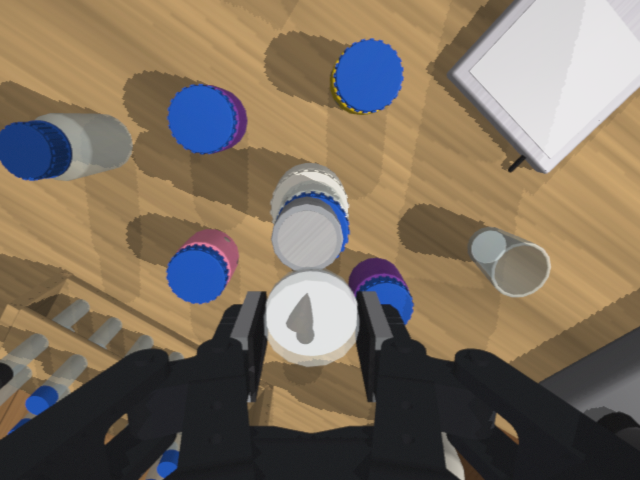

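Request:
{"op": "play_rows", "data": {
  "increments": "0 0.006 0.012 0;0 0.016 0.03 0;0 0.02 0.036 0;0 0.02 0.036 0;0 0.02 0.036 0;0.02 0.014 0.026 0;0.03 0.009 0.016 0;0.03 0.004 0.008 0;0.03 0 0 0;0.015 0 0 0;0 0 0 0"
}}

```text
clock: 8.0
position: [0.4369, 0.3122, 0.1087]
ee_rot: [-0.625, 0.329, 0.626, 0.331]
ft_force: [-0.5, -0.4, -0.2]
grip_width: 0.396
```

```bash
python3 go.py 0.455 0.3105 0.0305
python3 - <<'E'
from h import *
c=cam("wrist"); cv2.imwrite("pics/w7.png",c["img"]); print(proj(c,(.455,.3105,.02)))
E
```

```text
pos [0.4369 0.3122 0.1087] jaw ang 124.4 xdir [-0.     0.002 -1.   ] tool delta [ 0.0782 -0.014  -0.0118] f [-0.5 -0.4 -0.2] w 0.396 t 8.0
[289.30598923 269.49918428]
```

View pics/w7.png

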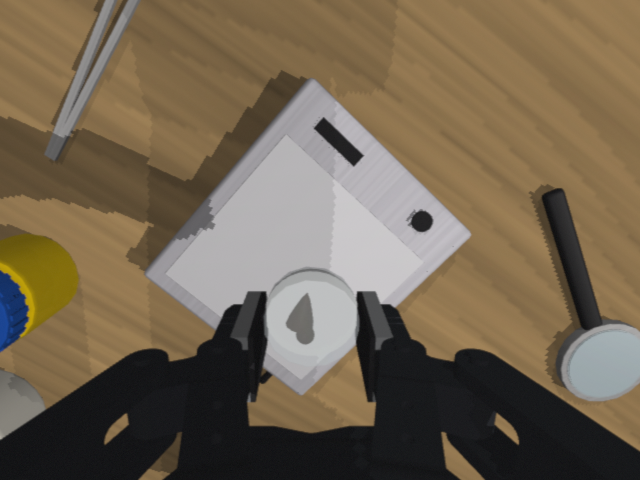

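Request:
{"op": "play_rows", "data": {
  "increments": "0.005 -0.004 -0.004 0;0.012 -0.005 -0.004 0;0.015 -0.004 -0.003 0;0.013 -0.001 -0.001 0;0.01 0 0 0;0.006 0 0 0;0.003 0 0 0;0 0 0 0"
}}

```text
clock: 8.85
position: [0.4584, 0.3107, 0.0419]
ee_rot: [0.625, -0.329, -0.625, -0.332]
ft_force: [0.0, 0.2, -0.5]
grip_width: 0.394
```

```bash
python3 go.py 0.455 0.3105 0.0305
python3 - <<'E'
from h import *
c=cam("wrist"); cv2.imwrite("pics/w8.png",c["img"]); print(proj(c,(.455,.3105,.02)))
E
```

```text
pos [0.4584 0.3107 0.0419] jaw ang 124.3 xdir [ 0.003  0.004 -1.   ] tool delta [0.0114 0.003  0.0017] f [ 0.   0.2 -0.5] w 0.394 t 8.85
[312.67833319 286.89640387]
```

View pics/w8.png

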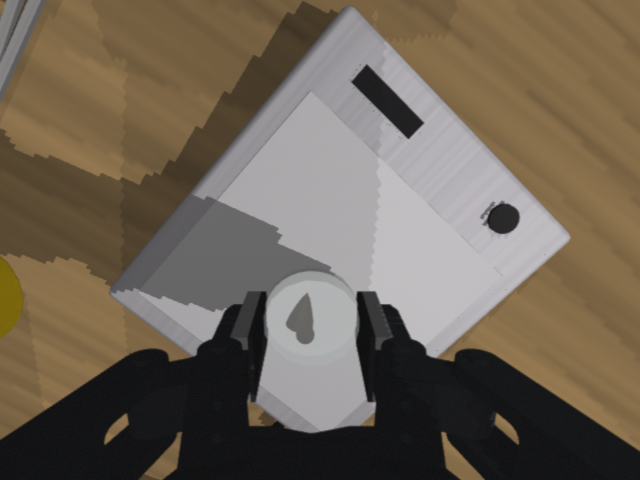

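Request:
{"op": "play_rows", "data": {
  "increments": "0.004 0.002 0.002 0;0.004 0.001 0.0005 0;0.002 0 0 0;0 0 0 0;0 0 0 0"
}}

```text
clock: 9.4
position: [0.4547, 0.3121, 0.0328]
ee_rot: [0.626, -0.327, -0.625, -0.333]
ft_force: [1.0, -0.1, -0.7]
grip_width: 0.394
```

```bash
python3 go.py 0.455 0.3105 0.0300
```

```text
pos [0.4547 0.3121 0.0328] jaw ang 124.3 xdir [ 0.005  0.006 -1.   ] tool delta [ 0.0028  0.0007 -0.0015] f [ 1.  -0.1 -0.7] w 0.394 t 9.4
```

Request:
{"op": "play_rows", "data": {
  "increments": "0.0015 0 0 0;0.001 0 0 0;0 0 0 0"
}}

```text
clock: 9.7
position: [0.455, 0.3122, 0.0304]
ee_rot: [0.626, -0.327, -0.625, -0.333]
ft_force: [-0.0, 0.3, -0.6]
grip_width: 0.396
```

Request:
{"op": "play_rows", "data": {
  "increments": "0.001 0 0 0;0 0 0 0"
}}

```text
clock: 9.9
position: [0.4552, 0.3123, 0.0297]
ee_rot: [0.626, -0.327, -0.625, -0.333]
ft_force: [-0.7, -1.0, 0.1]
grip_width: 0.394
```

Request:
{"op": "play_rows", "data": {
  "increments": "0.0008 0 0 0;0 0 0 0"
}}

```text
clock: 10.1
position: [0.4553, 0.3124, 0.0298]
ee_rot: [0.626, -0.327, -0.625, -0.333]
ft_force: [-0.1, 1.0, -0.4]
grip_width: 0.398
```

Request:
{"op": "play_rows", "data": {
  "increments": "0.0008 0 0 0;0 0 0 0"
}}

```text
clock: 10.3
position: [0.4555, 0.3125, 0.0297]
ee_rot: [0.626, -0.327, -0.625, -0.334]
ft_force: [-0.9, 0.1, 0.7]
grip_width: 0.401
```

Request:
{"op": "play_rows", "data": {
  "increments": "0 0 0 0;0 0 0 0;0 0 0 0;0 0 0 0;0 0 0 0",
  "hand": -0.2
}}

```text
clock: 10.8
position: [0.4554, 0.3124, 0.029]
ee_rot: [0.626, -0.327, -0.625, -0.333]
ft_force: [0.1, 0.6, -0.5]
grip_width: 0.6
```

```bash
python3 go.py 0.455 0.3105 0.0300
python3 - <<'E'
from h import *
c=cam("wrist"); cv2.imwrite("pics/w9.png",c["img"]); print(proj(c,(.455,.3105,.02)))
E
```

```text
pos [0.4554 0.3124 0.029 ] jaw ang 124.3 xdir [ 0.006  0.007 -1.   ] tool delta [-0.001   0.0014 -0.0013] f [ 0.1  0.6 -0.5] w 0.6 t 10.8
[304.84444106 303.67062643]
```

View pics/w9.png

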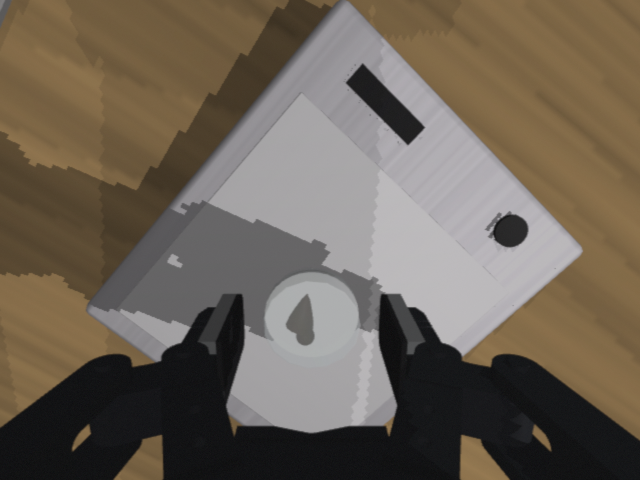

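Request:
{"op": "play_rows", "data": {
  "increments": "-0.01 0 0 0;-0.02 0 0 0;-0.035 0 0 0;-0.04 0 0 0;-0.04 0 0 0;-0.03 0 0 0;-0.02 0 0 0;-0.01 0 0 0;0 0 0 0",
  "hand": -0.4
}}

```text
clock: 11.75
position: [0.4534, 0.3102, 0.2474]
ee_rot: [0.626, -0.327, -0.624, -0.334]
ft_force: [1.0, -0.1, -0.7]
grip_width: 0.699
```

```bash
python3 go.py 0.662 0.203 0.25 125
python3 - <<'E'
from h import *
c=cam("wrist"); cv2.imwrite("pics/w10.png",c["img"]); print(proj(c,(.455,.3105,.02)))
h=cv2.cvtColor(c["img"],cv2.COLOR_BGR2HSV)
E
```

```text
pos [0.4534 0.3102 0.2474] jaw ang 124.3 xdir [ 0.007  0.008 -1.   ] tool delta [-0.002  -0.112  -0.2061] f [ 1.  -0.1 -0.7] w 0.699 t 11.75
turn -0.012 j1 etc [-0.68  0.15 -0.    1.66 -0.    1.31  1.49]
[308.65828507 200.92402925]
```

View pics/w10.png

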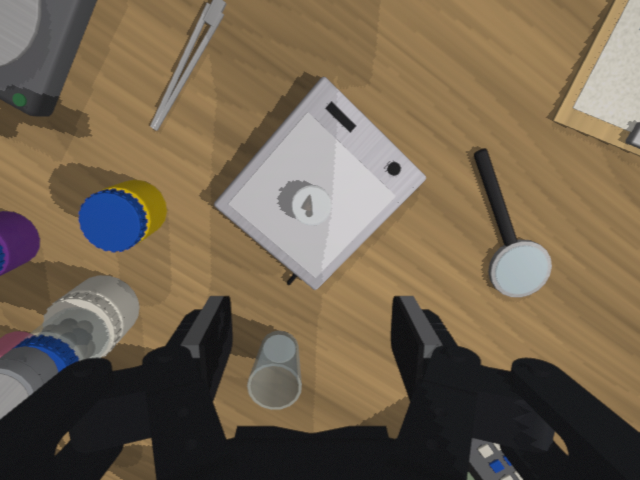

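Request:
{"op": "play_rows", "data": {
  "increments": "0 -0.006 -0.012 0;0 -0.016 -0.03 0;0 -0.019 -0.036 0;0 -0.019 -0.036 0;0 -0.018 -0.034 0;0 -0.014 -0.026 0;0 -0.008 -0.014 0;0 -0.003 -0.006 0;0 0 0 0;0 0 0 0"
}}

```text
clock: 12.8
position: [0.6547, 0.1957, 0.2291]
ee_rot: [-0.623, 0.334, 0.628, 0.326]
ft_force: [-1.1, 0.6, 0.8]
grip_width: 0.7
```

```bash
python3 go.py 0.662 0.203 0.25 125
python3 - <<'E'
from h import *
c=cam("wrist"); cv2.imwrite("pics/w11.png",c["img"]); print(proj(c,(.662,.203,.148)))
E
```

```text
pos [0.6547 0.1957 0.2291] jaw ang 124.3 xdir [-0.012 -0.007 -1.   ] tool delta [-0.0211 -0.0099  0.0019] f [-1.1  0.6  0.8] w 0.7 t 12.8
turn -0.012 j1 etc [-0.44  0.48  0.13  1.29 -0.06  1.39  1.85]
[312.39075785 269.84171769]
```

View pics/w11.png

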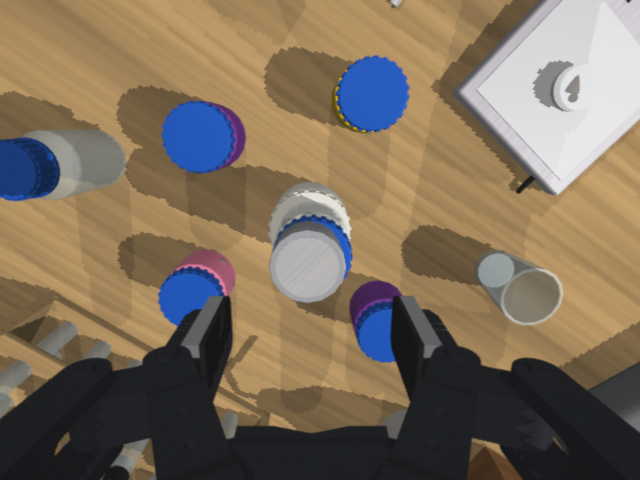

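```bash
python3 - <<'E'
from h import *
c=cam("wrist"); crop(c,"w11c.png",250,200,370,310); print(plane(c,308.5,267,.148), plane(c,308.5,268,.148))
E
python3 go.py 0.661 0.203 0.175
```

```text
w11c.png scale 5.454545454545454
[0.66165067 0.20038697 0.148     ] [0.66214588 0.200724   0.148     ]
pos [0.6544 0.1963 0.2296] jaw ang 124.4 xdir [-0.012 -0.006 -1.   ] tool delta [ 0.0545 -0.0099  0.0017] f [-0.4 -0.4 -1.2] w 0.7 t 12.9
```

View pics/w11c.png

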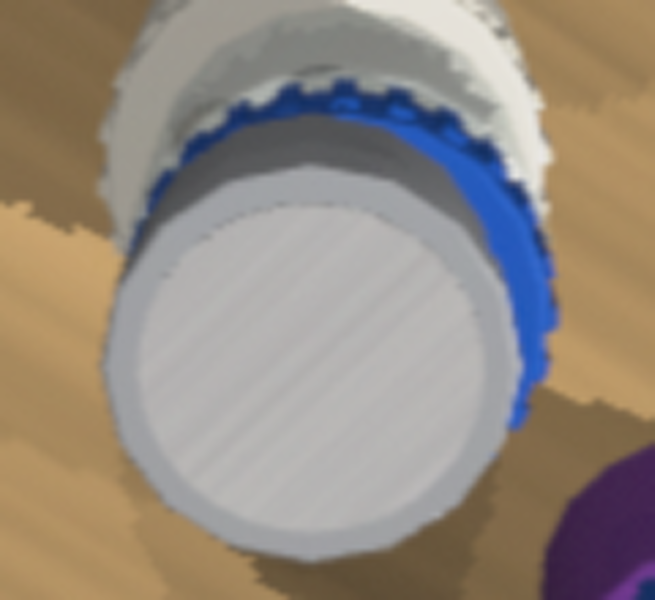

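Request:
{"op": "play_rows", "data": {
  "increments": "0.008 -0.004 0 0;0.015 -0.004 -0.001 0;0.02 -0.002 0 0;0.014 0 0 0;0.01 0 0 0;0.005 0 0 0;0 0 0 0"
}}

```text
clock: 13.6
position: [0.6608, 0.2047, 0.1518]
ee_rot: [-0.623, 0.332, 0.629, 0.325]
ft_force: [-0.6, 0.0, 0.2]
grip_width: 0.7
```

```bash
python3 go.py 0.6618 0.2 0.128
python3 - <<'E'
from h import *
c=cam("wrist"); cv2.imwrite("pics/w12.png",c["img"]); print(proj(c,(.6618,.2,.148)))
E
```

```text
pos [0.6608 0.2047 0.1518] jaw ang 124.7 xdir [-0.012 -0.005 -1.   ] tool delta [ 0.0238  0.0016 -0.0045] f [-0.6  0.   0.2] w 0.7 t 13.6
[296.53852115 308.74452508]
```

View pics/w12.png

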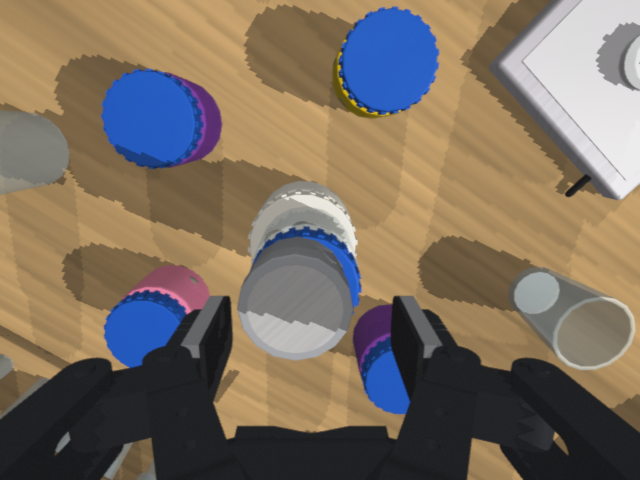

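Request:
{"op": "play_rows", "data": {
  "increments": "-0.001 0.001 -0.003 0;0 0 -0.002 0;0 0 0 0;0 0 0 0"
}}

```text
clock: 14.05
position: [0.6646, 0.1995, 0.1562]
ee_rot: [-0.624, 0.331, 0.628, 0.326]
ft_force: [-0.4, 0.3, 0.9]
grip_width: 0.697
```

```bash
python3 go.py 0.6618 0.2 0.128
```

```text
pos [0.6646 0.1995 0.1562] jaw ang 124.6 xdir [-0.008 -0.003 -1.   ] tool delta [0.0282 0.0018 0.002 ] f [-0.4  0.3  0.9] w 0.697 t 14.05
```

Request:
{"op": "play_rows", "data": {
  "increments": "0.006 0.001 0.001 0;0.008 0.0005 0.0005 0;0.007 0 0 0;0.004 0 0 0;0 0 0 0;0 0 0 0"
}}

```text
clock: 14.65
position: [0.6616, 0.1999, 0.1283]
ee_rot: [-0.624, 0.331, 0.628, 0.326]
ft_force: [-0.8, 0.0, 1.0]
grip_width: 0.698
```

```bash
python3 go.py 0.6618 0.2 0.128
python3 - <<'E'
from h import *
c=cam("wrist"); cv2.imwrite("pics/w13.png",c["img"]); print(proj(c,(.6618,.2,.148)))
E
```

```text
pos [0.6616 0.1999 0.1283] jaw ang 124.7 xdir [-0.009 -0.003 -1.   ] tool delta [ 0.0002 -0.0002 -0.0001] f [-0.8  0.   1. ] w 0.698 t 14.65
[307.70457936 346.41722691]
```

View pics/w13.png

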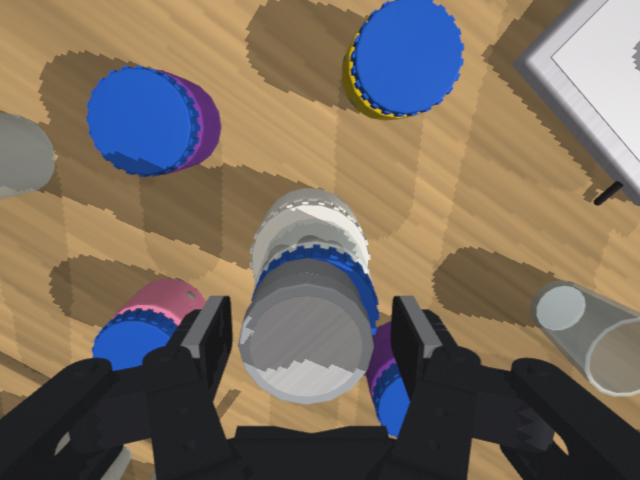

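Request:
{"op": "play_rows", "data": {
  "increments": "0 0 -0.002 0;0 0 0 0;0 0 0 0;0 0 0 0;0 0 0 0;0 0 0 0;0 0 0 0",
  "hand": 1,
  "squeeze": 30
}}

```text
clock: 15.4
position: [0.6632, 0.1981, 0.129]
ee_rot: [-0.624, 0.331, 0.628, 0.326]
ft_force: [0.1, -0.2, -0.7]
grip_width: 0.506
```

```bash
python3 go.py 0.6618 0.2 0.128
python3 - <<'E'
from h import *
c=cam("wrist"); cv2.imwrite("pics/w14.png",c["img"])
E
```

```text
pos [0.6632 0.1981 0.129 ] jaw ang 124.7 xdir [-0.008 -0.003 -1.   ] tool delta [0.001  0.0001 0.0023] f [ 0.1 -0.2 -0.7] w 0.506 t 15.4
```

View pics/w14.png

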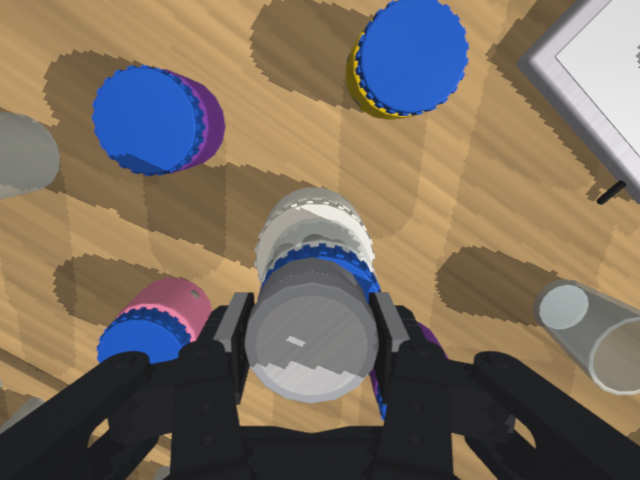

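Request:
{"op": "play_rows", "data": {
  "increments": "-0.003 0 0 0;-0.008 0 0 0;-0.015 0 0 0;-0.02 0 0 0;-0.025 0 0 0;-0.02 0 0 0.1;-0.015 0 0 0.15;-0.008 0 0 0.15;0 0 0 0.15;0 0 0 0.15;0 0 0 0.15;0 0 0 0.05;0 0 0 0"
}}

```text
clock: 16.75
position: [0.6656, 0.1991, 0.2656]
ee_rot: [-0.418, 0.569, 0.417, 0.572]
ft_force: [-0.5, 0.2, -1.2]
grip_width: 0.501
```

```bash
python3 go.py 0.465 0.0135 0.12 71
python3 - <<'E'
from h import *
c=cam("wrist"); cv2.imwrite("pics/w15.png",c["img"])
E
```

```text
pos [0.6656 0.1991 0.2656] jaw ang 72.4 xdir [ 0.005  0.003 -1.   ] tool delta [ 0.1442  0.1356 -0.2382] f [-0.5  0.2 -1.2] w 0.501 t 16.75
turn 0.024 j1 etc [-0.54  0.48  0.29  1.23 -0.13  1.45  0.99]
```

View pics/w15.png

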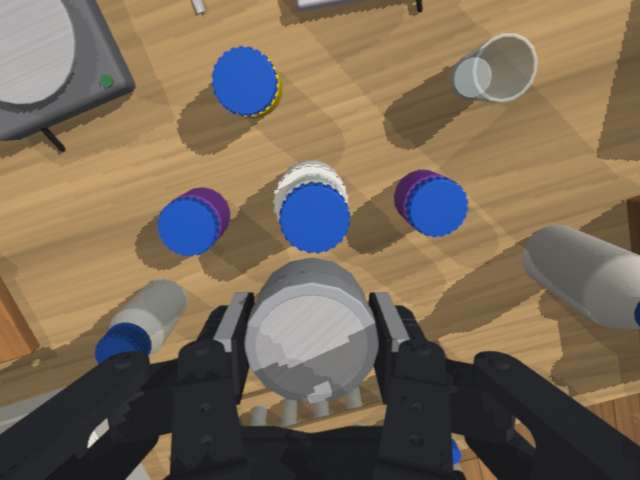

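Request:
{"op": "play_rows", "data": {
  "increments": "0 0.008 -0.014 0;0 0.017 -0.03 0;0 0.02 -0.036 0;0 0.02 -0.036 0;0 0.02 -0.036 0;0 0.018 -0.032 0;0.01 0.013 -0.022 0;0.02 0.008 -0.014 0;0.025 0.003 -0.006 0;0.025 0 0 0;0.015 0 0 0;0 0 0 0"
}}

```text
clock: 18.0
position: [0.4728, 0.0136, 0.1736]
ee_rot: [-0.427, 0.558, 0.424, 0.572]
ft_force: [-0.8, 0.1, -0.1]
grip_width: 0.503
```

```bash
python3 go.py 0.465 0.0135 0.0575 71
python3 - <<'E'
from h import *
c=cam("wrist"); cv2.imwrite("pics/w16.png",c["img"]); print(proj(c,(.4655,.0135,.046)))
E
```

```text
pos [0.4728 0.0136 0.1736] jaw ang 74.0 xdir [ 0.018  0.009 -1.   ] tool delta [ 0.1159  0.0092 -0.0038] f [-0.8  0.1 -0.1] w 0.503 t 18.0
turn 0.052 j1 etc [-0.46  0.02  0.35  1.97 -0.02  1.14  1.18]
[302.67928746 218.84719679]
```

View pics/w16.png

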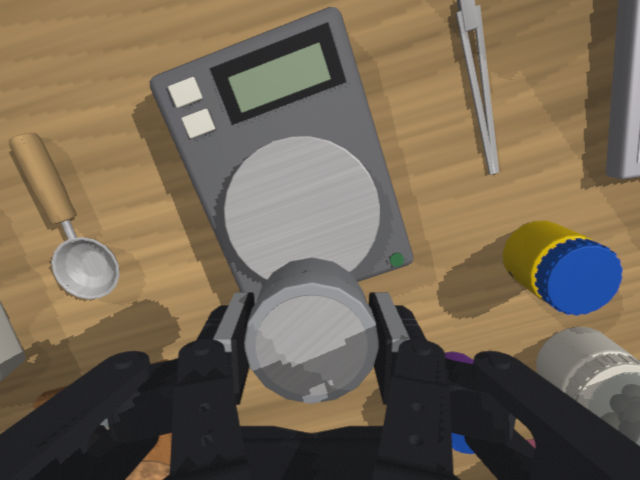

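Request:
{"op": "play_rows", "data": {
  "increments": "0.008 0.003 -0.001 0;0.018 0.004 -0.002 0;0.022 0.003 -0.001 0;0.02 0.001 0 0;0.014 0 0 0;0.008 0 0 0;0.004 0 0 0;0 0 0 0"
}}

```text
clock: 18.85
position: [0.4679, 0.0153, 0.0834]
ee_rot: [-0.43, 0.552, 0.424, 0.575]
ft_force: [-0.8, 0.6, -0.7]
grip_width: 0.506
```

```bash
python3 go.py 0.465 0.0135 0.0575 71
python3 - <<'E'
from h import *
c=cam("wrist"); cv2.imwrite("pics/w17.png",c["img"]); print(proj(c,(.4655,.0135,.046)))
s=cam("scene"); crop(s,"s17.png",270,160,370,260)
E
```

```text
pos [0.4679 0.0153 0.0834] jaw ang 74.3 xdir [ 0.031  0.012 -0.999] tool delta [ 0.0258  0.003  -0.003 ] f [-0.8  0.6 -0.7] w 0.506 t 18.85
turn 0.058 j1 etc [-0.45  0.12  0.35  2.08 -0.06  0.92  1.23]
[300.33587699 277.05756618]
s17.png scale 6.0
```

View pics/w17.png

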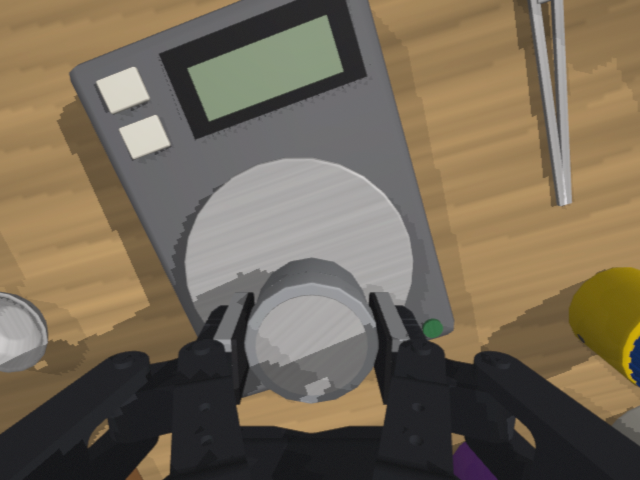

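View pics/s17.png

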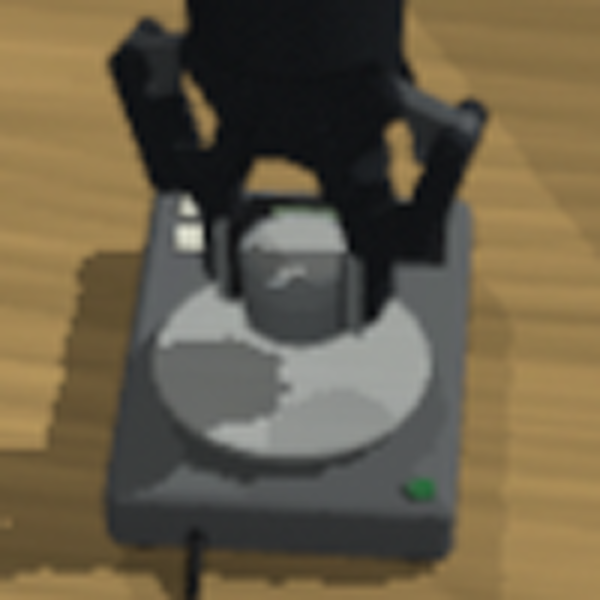

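Run:
```python
from h import *
from scipy.optimize import least_squares
c=cam("wrist")
h=cv2.cvtColor(c["img"],cv2.COLOR_BGR2HSV); 
m=((h[...,2]>135)&(h[...,1]<20)).astype(np.uint8)
cv2.imwrite("pics/m17.png",m*255)
def fit(pts,r,z):
    P=np.array([plane(c,u,v,z)[:2] for u,v in pts]); 
    f=lambda q:np.hypot(*(P-q).T)-r
    s=least_squares(f,P.mean(0)); return s.x,f(s.x)
print(fit([(185,262),(413,262),(298,157),(220,193),(376,185)],.052,.046))
# held tin top circle (z from TCP: top = TCP+.019), points
zt=get_obs()["position"][2]+.019
print(fit([(246,340),(378,340),(312,402),(265,385),(360,384)],.022,zt), get_obs()["position"])
```

```text
(array([0.46492612, 0.01397463]), array([ 0.00023156, -0.00068045,  0.00075759, -0.00117585,  0.0002063 ]))
(array([0.46683479, 0.01760687]), array([-6.68510420e-04, -8.06289378e-04,  7.26106161e-05, -2.41469408e-04,
       -4.91822909e-05])) [0.46828323 0.0152523  0.08404213]
```

Request:
{"op": "play_rows", "data": {
  "increments": "0.003 0.0015 -0.002 0;0.006 0.001 -0.002 0;0.006 0 0 0;0.004 0 0 0;0.002 0 0 0;0 0 0 0"
}}

```text
clock: 19.6
position: [0.4657, 0.0121, 0.0619]
ee_rot: [-0.43, 0.551, 0.423, 0.576]
ft_force: [0.6, -0.8, -0.3]
grip_width: 0.507
```

```bash
python3 go.py 0.462 0.0095 0.0575 71
```

```text
pos [0.4657 0.0121 0.0619] jaw ang 74.3 xdir [ 0.033  0.013 -0.999] tool delta [ 0.0043  0.003  -0.0036] f [ 0.6 -0.8 -0.3] w 0.507 t 19.6
turn 0.058 j1 etc [-0.44  0.15  0.35  2.1  -0.08  0.86  1.25]
```

Request:
{"op": "play_rows", "data": {
  "increments": "0.002 0 0 0;0.0015 0 0 0;0 0 0 0"
}}

```text
clock: 19.9
position: [0.466, 0.0122, 0.0582]
ee_rot: [-0.43, 0.551, 0.423, 0.576]
ft_force: [0.5, -0.1, -0.2]
grip_width: 0.501
```

Request:
{"op": "play_rows", "data": {
  "increments": "0.001 0 0 0;0.001 0 0 0;0 0 0 0"
}}

```text
clock: 20.2
position: [0.4664, 0.0122, 0.0572]
ee_rot: [-0.43, 0.551, 0.423, 0.576]
ft_force: [-3.9, -0.3, 3.6]
grip_width: 0.505
```

Request:
{"op": "play_rows", "data": {
  "increments": "0.001 0 0 0;0 0 0 0"
}}

```text
clock: 20.4
position: [0.4666, 0.0122, 0.0573]
ee_rot: [-0.43, 0.551, 0.424, 0.576]
ft_force: [-1.8, -0.4, 1.4]
grip_width: 0.506
```

Contact felt at 0.0573 as expected. Release.

Request:
{"op": "play_rows", "data": {
  "increments": "0 0 0 0;0 0 0 0;0 0 0 0;0 0 0 0;0 0 0 0",
  "hand": -0.4
}}

```text
clock: 20.9
position: [0.4669, 0.0123, 0.0574]
ee_rot: [-0.43, 0.551, 0.423, 0.576]
ft_force: [0.2, 0.0, -0.1]
grip_width: 0.705
```

Request:
{"op": "play_rows", "data": {
  "increments": "-0.008 0 0 0;-0.015 0 0 0;-0.025 0 0 0;-0.03 0 0 0;-0.03 0 0 0;-0.03 0 0 0;-0.02 0 0 0;-0.01 0 0 0;0 0 0 0"
}}

```text
clock: 21.8
position: [0.4599, 0.0088, 0.2355]
ee_rot: [-0.43, 0.551, 0.423, 0.577]
ft_force: [-0.0, 1.1, -0.4]
grip_width: 0.703
```

```bash
python3 go.py 0.662 0.203 0.25 124
python3 - <<'E'
from h import *
c=cam("wrist"); cv2.imwrite("pics/w18.png",c["img"]); print(proj(c,(.4655,.0135,.046)))
s=cam("scene"); crop(s,"s18.png",270,160,370,260)
E
```

```text
pos [0.4599 0.0088 0.2355] jaw ang 74.2 xdir [ 0.035  0.013 -0.999] tool delta [-0.0049 -0.1418  0.2421] f [-0.   1.1 -0.4] w 0.703 t 21.8
turn -0.869 j1 etc [-0.47 -0.08  0.34  1.92  0.02  1.26  1.16]
[311.12679622 210.11990278]
s18.png scale 6.0
```

View pics/w18.png

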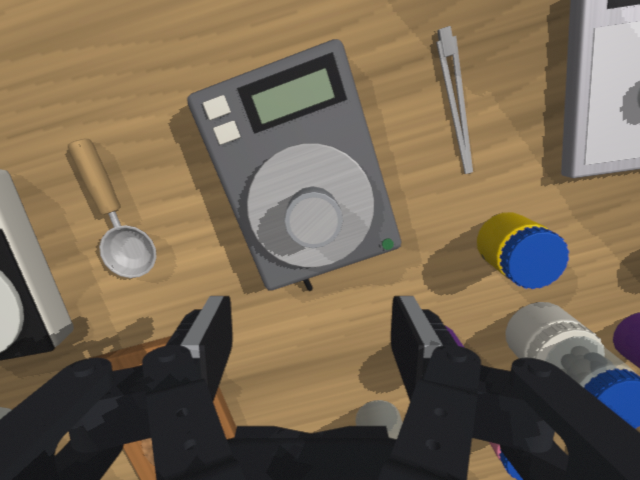

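View pics/s18.png

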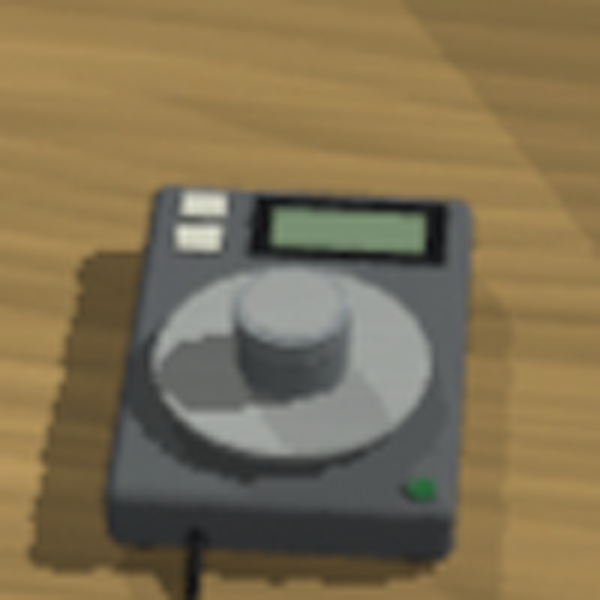

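Request:
{"op": "play_rows", "data": {
  "increments": "-0.01 -0.008 0.014 0;-0.005 -0.017 0.03 0;0 -0.022 0.038 0;0 -0.022 0.038 0;0 -0.022 0.038 0;0 -0.02 0.034 0;0 -0.014 0.023 0;0 -0.008 0.013 0;0 -0.003 0.005 0;0 0 0 0;0 0 0 0",
  "hand": -0.75
}}

```text
clock: 23.0
position: [0.6544, 0.1998, 0.2354]
ee_rot: [-0.426, 0.562, 0.425, 0.567]
ft_force: [-0.7, 0.2, 0.8]
grip_width: 0.872
```

```bash
python3 go.py 0.662 0.203 0.23 74
python3 - <<'E'
from h import *
c=cam("wrist"); cv2.imwrite("pics/w19.png",c["img"]); print(proj(c,(.66,.2,.118)))
b,g,r=[c["img"][...,i].astype(int) for i in range(3)]
m=((b>90)&(b-r>60)&(b-g>40)).astype(np.uint8)
k,l,st,ce=cv2.connectedComponentsWithStats(m)
for i in range(1,k):
    if st[i,4]>1500: print(st[i],ce[i].round(1), plane(c,*ce[i],0.118).round(4), plane(c,*ce[i],0.062).round(4))
E
```

```text
pos [0.6544 0.1998 0.2354] jaw ang 74.0 xdir [ 0.007  0.004 -1.   ] tool delta [ 0.0055 -0.0064  0.0052] f [-0.7  0.2  0.8] w 0.872 t 23.0
turn 0.0 j1 etc [-0.56  0.47  0.28  1.31 -0.13  1.38  1.01]
[310.056877   242.66057215]
[ 210   53   72   76 4089] [244.8  90.2] [0.5598 0.1891 0.118 ] [0.5539 0.1821 0.062 ]
[ 416  198   67   65 3284] [449.1 230.4] [0.677  0.2887 0.118 ] [0.6971 0.3038 0.062 ]
[ 280  204   78   79 4616] [318.3 243.5] [0.662 0.205 0.118] [0.6788 0.2015 0.062 ]
[ 147  212   68   65 3308] [180.3 244.2] [0.6376 0.1186 0.118 ] [0.6489 0.096  0.062 ]
[ 263  318   58   58 2621] [291.9 346.8] [0.7302 0.1665 0.118 ] [0.7621 0.1545 0.062 ]
```

View pics/w19.png

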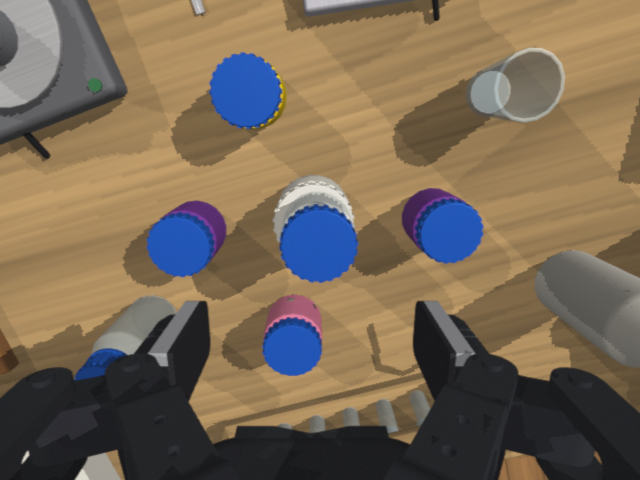

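Request:
{"op": "play_rows", "data": {
  "increments": "0.01 -0.002 0.001 0;0.02 -0.003 0.002 0;0.025 -0.002 0.001 0;0.02 0 0 0;0.01 0 0 0;0 0 0 0;0 0 0 0"
}}

```text
clock: 23.75
position: [0.6625, 0.1976, 0.1487]
ee_rot: [-0.425, 0.562, 0.423, 0.57]
ft_force: [0.6, -0.2, 0.0]
grip_width: 0.875
```

```bash
python3 go.py 0.6615 0.203 0.08 74
python3 - <<'E'
from h import *
c=cam("wrist"); cv2.imwrite("pics/w20.png",c["img"]); print(proj(c,(.6615,.203,.118)))
b,g,r=[c["img"][...,i].astype(int) for i in range(3)]
m=((b>90)&(b-r>60)&(b-g>40)).astype(np.uint8)
k,l,st,ce=cv2.connectedComponentsWithStats(m)
for i in range(1,k):
    if st[i,4]>5000: print(st[i],ce[i].round(1), plane(c,*ce[i],0.118).round(4))
E
```

```text
pos [0.6625 0.1976 0.1487] jaw ang 73.7 xdir [ 0.01   0.005 -1.   ] tool delta [0.0688 0.0031 0.0044] f [ 0.6 -0.2  0. ] w 0.875 t 23.75
turn -0.005 j1 etc [-0.54  0.53  0.27  1.4  -0.15  1.22  1.03]
[317.51467796 282.71020832]
[ 166    5  103  110 8528] [216.6  59.7] [0.5641 0.1916 0.118 ]
[ 452  209   94   89 6239] [498.5 252.9] [0.6703 0.2817 0.118 ]
[ 265  223  116  114 9977] [322.1 280.5] [0.6611 0.2052 0.118 ]
[  87  230   95   87 6206] [134.3 273.4] [0.6347 0.1278 0.118 ]
```

View pics/w20.png

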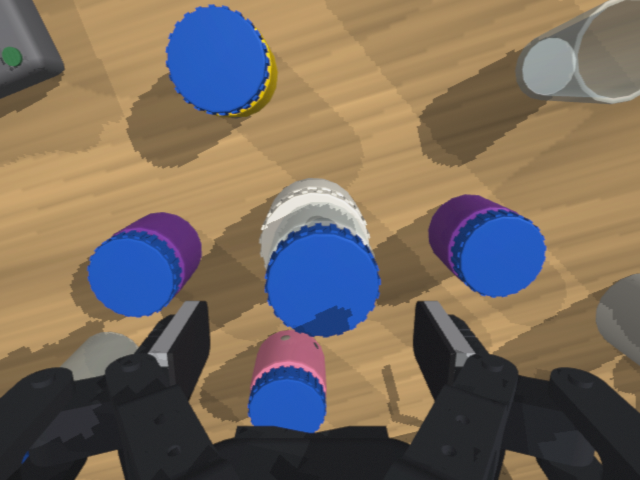

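Request:
{"op": "play_rows", "data": {
  "increments": "0.006 0.001 0.002 0;0.015 0.001 0.002 0;0.018 0.001 0.001 0;0.014 0 0 0;0.008 0 0 0;0.003 0 0 0;0 0 0 0"
}}

```text
clock: 24.5
position: [0.6629, 0.2052, 0.0824]
ee_rot: [-0.425, 0.56, 0.423, 0.571]
ft_force: [-0.2, -0.3, 0.0]
grip_width: 0.869
```

```bash
python3 go.py 0.661 0.203 0.08 74
python3 - <<'E'
from h import *
c=cam("wrist"); cv2.imwrite("pics/w21.png",c["img"]); print(proj(c,(.6615,.203,.118)))
b,g,r=[c["img"][...,i].astype(int) for i in range(3)]
m=((b>90)&(b-r>60)&(b-g>40)).astype(np.uint8)
k,l,st,ce=cv2.connectedComponentsWithStats(m)
for i in range(1,k):
    if st[i,4]>5000: print(st[i],ce[i].round(1), plane(c,*ce[i],0.118).round(4))
E
```

```text
pos [0.6629 0.2052 0.0824] jaw ang 73.8 xdir [ 0.014  0.007 -1.   ] tool delta [ 0.0024  0.0012 -0.0027] f [-0.2 -0.3  0. ] w 0.869 t 24.5
turn -0.004 j1 etc [-0.54  0.59  0.25  1.45 -0.16  1.1   1.03]
[297.08638042 379.65176195]
[   79     0   154   118 14632] [156.6  51.6] [0.5712 0.1978 0.118 ]
[  483   245   132   119 11660] [549.1 303.9] [0.6582 0.2747 0.118 ]
[   0  273  122  107 9941] [ 55.7 326.1] [0.6267 0.1456 0.118 ]
[  216   283   178   150 20792] [304.7 362.7] [0.6568 0.2067 0.118 ]
```

View pics/w21.png

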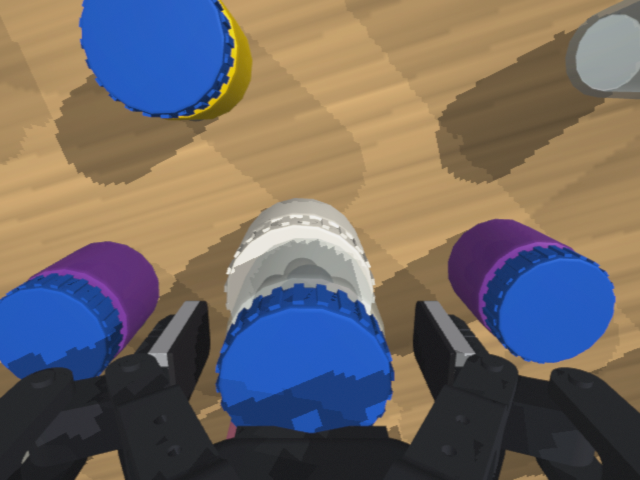

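Request:
{"op": "play_rows", "data": {
  "increments": "0.002 0.001 -0.002 0;0 0 0 0;0 0 0 0"
}}

```text
clock: 24.85
position: [0.6624, 0.2035, 0.0823]
ee_rot: [-0.426, 0.559, 0.423, 0.572]
ft_force: [0.6, 0.4, 0.4]
grip_width: 0.873
```

Request:
{"op": "play_rows", "data": {
  "increments": "0 0 0 0;0 0 0 0;0 0 0 0;0 0 0 0;0 0 0 0;0 0 0 0",
  "hand": 1,
  "squeeze": 40
}}

```text
clock: 25.45
position: [0.6627, 0.2032, 0.0831]
ee_rot: [-0.426, 0.559, 0.423, 0.572]
ft_force: [-1.0, 0.2, 0.1]
grip_width: 0.622
```

```bash
python3 go.py 0.661 0.203 0.08 74
python3 - <<'E'
from h import *
c=cam("wrist"); cv2.imwrite("pics/w22.png",c["img"])
E
```

```text
pos [0.6627 0.2032 0.0831] jaw ang 73.7 xdir [ 0.018  0.008 -1.   ] tool delta [ 0.0031  0.0016 -0.0007] f [-1.   0.2  0.1] w 0.622 t 25.45
turn -0.005 j1 etc [-0.54  0.59  0.25  1.46 -0.16  1.09  1.03]
```

View pics/w22.png

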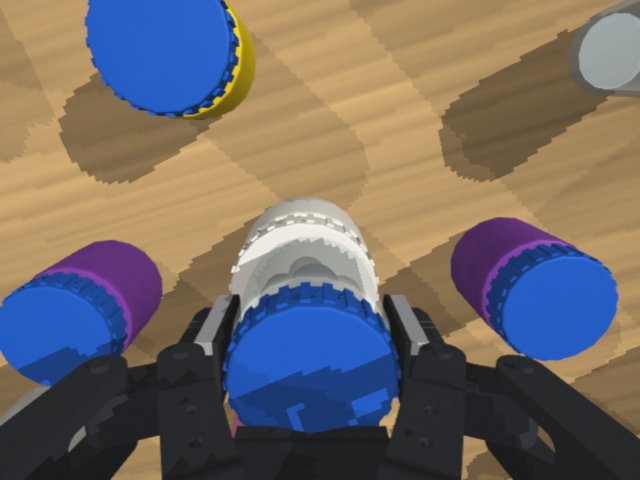

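Request:
{"op": "play_rows", "data": {
  "increments": "-0.002 0 0 0;-0.006 0 0 0;-0.012 0 0 0;-0.02 0 0 0;-0.03 0 0 0;-0.035 0 0 0;-0.03 0 0 0;-0.02 0 0 0;-0.01 0 0 0;0 0 0 0"
}}

```text
clock: 26.5
position: [0.6588, 0.2017, 0.2603]
ee_rot: [-0.426, 0.558, 0.422, 0.573]
ft_force: [0.3, 0.3, -3.2]
grip_width: 0.621
```

```bash
python3 go.py 0.684 -0.195 0.24 74
python3 - <<'E'
from h import *
c=cam("wrist"); cv2.imwrite("pics/w23.png",c["img"])
E
```

```text
pos [0.6588 0.2017 0.2603] jaw ang 73.7 xdir [ 0.019  0.009 -1.   ] tool delta [ 0.0174 -0.1351 -0.3739] f [ 0.3  0.3 -3.2] w 0.621 t 26.5
turn -0.005 j1 etc [-0.56  0.46  0.29  1.27 -0.13  1.41  1.  ]
```

View pics/w23.png

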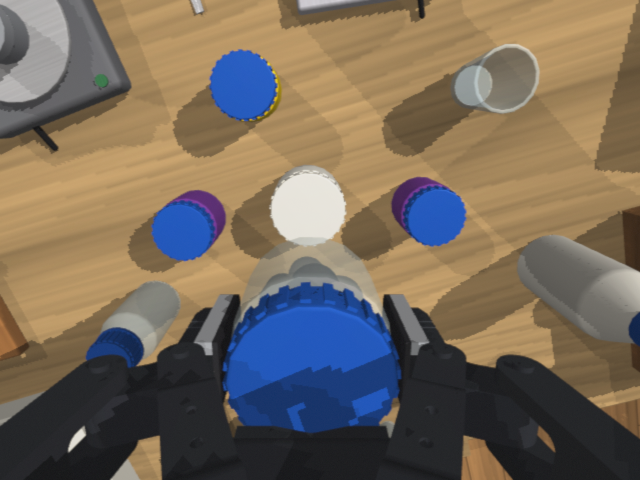

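Request:
{"op": "play_rows", "data": {
  "increments": "0 -0.004 -0.012 0;0 -0.009 -0.025 0;-0.002 -0.013 -0.036 0;-0.002 -0.013 -0.036 0;-0.002 -0.014 -0.038 0;-0.002 -0.014 -0.038 0;-0.002 -0.014 -0.038 0;-0.002 -0.014 -0.038 0;0 -0.013 -0.036 0;0 -0.011 -0.032 0;0 -0.008 -0.022 0;0 -0.005 -0.012 0;0 -0.002 -0.006 0;0 0 0 0"
}}

```text
clock: 27.95
position: [0.6727, -0.2163, 0.2467]
ee_rot: [-0.419, 0.57, 0.427, 0.563]
ft_force: [0.5, -1.1, -1.5]
grip_width: 0.622
```

```bash
python3 go.py 0.684 -0.195 0.047 74
python3 - <<'E'
from h import *
c=cam("wrist"); cv2.imwrite("pics/w24.png",c["img"]); print(proj(c,(.684,-.195,.02)))
E
```

```text
pos [ 0.6727 -0.2163  0.2467] jaw ang 73.4 xdir [-0.015  0.004 -1.   ] tool delta [ 0.1996 -0.0079  0.0238] f [ 0.5 -1.1 -1.5] w 0.622 t 27.95
turn -0.01 j1 etc [-0.01  0.55  0.41  1.2  -0.21  1.45  1.66]
[335.24678907 212.38699359]
```

View pics/w24.png

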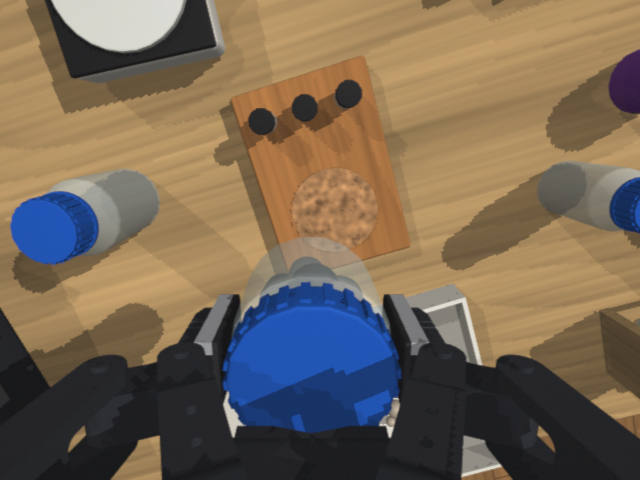

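Request:
{"op": "play_rows", "data": {
  "increments": "0.01 -0.001 0.006 0;0.02 -0.003 0.008 0;0.03 -0.002 0.005 0;0.03 -0.001 0.002 0;0.03 0 0 0;0.02 0 0 0;0.01 0 0 0;0.003 0 0 0;0 0 0 0"
}}

```text
clock: 28.9
position: [0.688, -0.1747, 0.0851]
ee_rot: [-0.423, 0.563, 0.435, 0.561]
ft_force: [0.8, -0.1, -1.9]
grip_width: 0.624
```

```bash
python3 go.py 0.6835 -0.1965 0.047 74
python3 - <<'E'
from h import *
c=cam("wrist"); cv2.imwrite("pics/w25.png",c["img"]); print(proj(c,(.684,-.195,.02)))
s=cam("scene"); crop(s,"s25.png",150,220,270,330);print(proj(s,(.684,-.195,.02)))
E
```

```text
pos [ 0.688  -0.1747  0.0851] jaw ang 74.7 xdir [-0.012  0.012 -1.   ] tool delta [ 0.0379 -0.002  -0.0226] f [ 0.8 -0.1 -1.9] w 0.624 t 28.9
turn 0.012 j1 etc [-0.05  0.66  0.36  1.37 -0.25  1.17  1.64]
[267.15162885 267.14903334]
s25.png scale 5.454545454545454
[201.92924649 292.38686011]
```

View pics/w25.png

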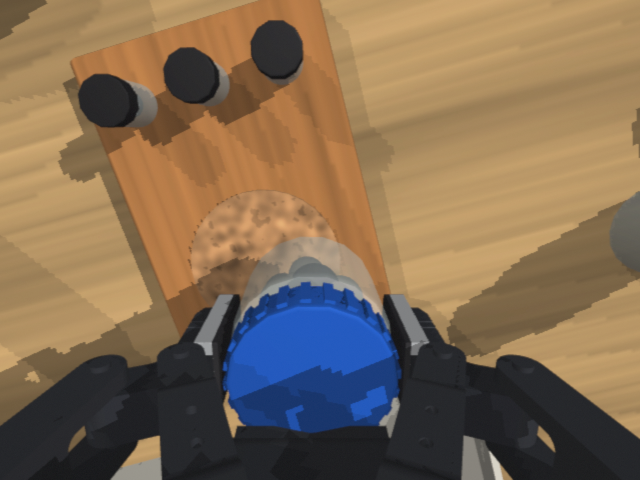

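View pics/s25.png

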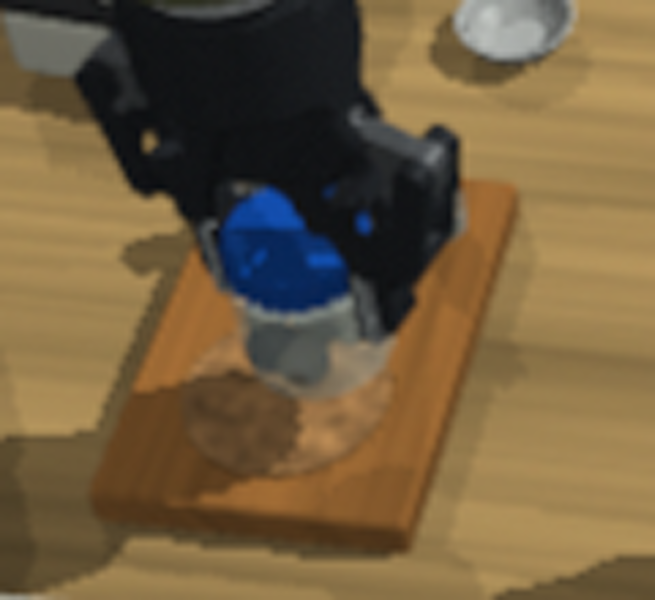

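Request:
{"op": "play_rows", "data": {
  "increments": "0 -0.0005 -0.006 0;0.003 -0.001 -0.008 0;0.006 0 -0.005 0;0.006 0 -0.002 0;0.004 0 0 0;0.001 0 0 0;0 0 0 0;0 0 0 0"
}}

```text
clock: 29.8
position: [0.6848, -0.1997, 0.0671]
ee_rot: [-0.424, 0.562, 0.432, 0.563]
ft_force: [-0.3, 0.6, -2.0]
grip_width: 0.621
```

```bash
python3 go.py 0.6835 -0.1965 0.047 74
python3 - <<'E'
from h import *
c=cam("wrist"); cv2.imwrite("pics/w26.png",c["img"]); print(proj(c,(.684,-.195,.02)))
from scipy.optimize import least_squares
def fit(pts,r,z):
    P=np.array([plane(c,u,v,z)[:2] for u,v in pts]); f=lambda q:np.hypot(*(P-q).T)-r
    s=least_squares(f,P.mean(0)); return s.x,f(s.x)
print(fit([(224,365),(399,365),(312,285+3)],.027,get_obs()["position"][2]+.035))
s=cam("scene"); crop(s,"s26.png",150,220,270,330)
E
```

```text
pos [ 0.6848 -0.1997  0.0671] jaw ang 74.5 xdir [-0.006  0.011 -1.   ] tool delta [0.0202 0.0019 0.0025] f [-0.3  0.6 -2. ] w 0.621 t 29.8
turn 0.009 j1 etc [-0.02  0.68  0.36  1.38 -0.26  1.14  1.68]
[315.39276665 271.84471475]
(array([ 0.6852819 , -0.19803742]), array([-0.00192796, -0.00192687,  0.0006639 ]))
s26.png scale 5.454545454545454
```

View pics/w26.png

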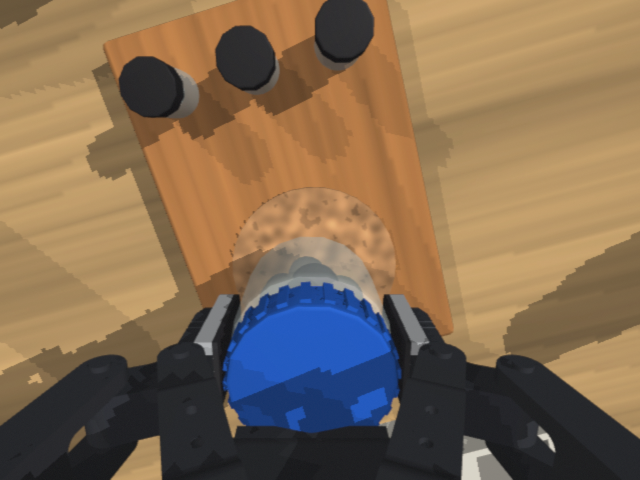

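View pics/s26.png

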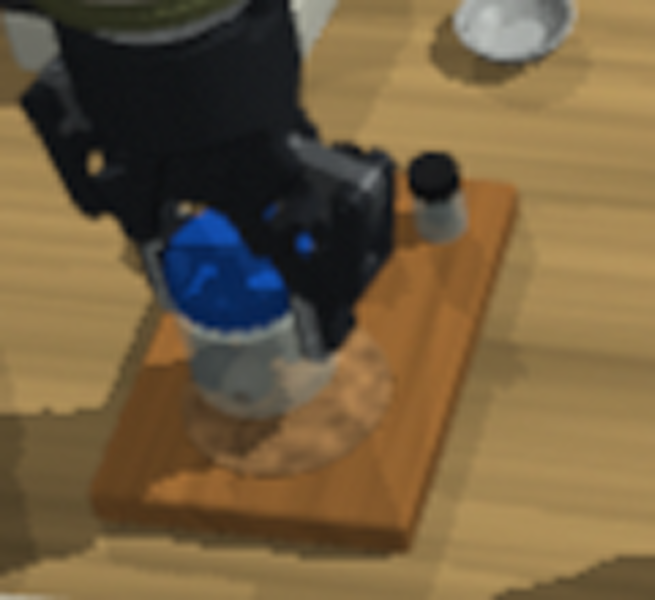

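Request:
{"op": "play_rows", "data": {
  "increments": "0.003 0.001 0.0015 0;0.005 0.0005 0.001 0;0.005 0 0 0;0.003 0 0 0;0 0 0 0;0 0 0 0"
}}

```text
clock: 30.5
position: [0.6841, -0.1957, 0.0498]
ee_rot: [-0.424, 0.562, 0.433, 0.563]
ft_force: [-0.3, 0.0, -1.6]
grip_width: 0.62
```

```bash
python3 go.py 0.6838 -0.1965 0.047 74
```

```text
pos [ 0.6841 -0.1957  0.0498] jaw ang 74.6 xdir [-0.006  0.011 -1.   ] tool delta [ 0.0028  0.     -0.0009] f [-0.3  0.  -1.6] w 0.62 t 30.5
turn 0.01 j1 etc [-0.02  0.69  0.36  1.4  -0.26  1.11  1.68]
```

Request:
{"op": "play_rows", "data": {
  "increments": "0.0015 0 -0.0005 0;0.001 0 0 0;0 0 0 0"
}}

```text
clock: 30.8
position: [0.6841, -0.1965, 0.0478]
ee_rot: [-0.424, 0.562, 0.433, 0.563]
ft_force: [0.2, -1.9, -1.3]
grip_width: 0.621
```

Request:
{"op": "play_rows", "data": {
  "increments": "0.001 0 0 0;0 0 0 0"
}}

```text
clock: 31.0
position: [0.6843, -0.1966, 0.0479]
ee_rot: [-0.424, 0.562, 0.432, 0.563]
ft_force: [-0.1, 0.1, -1.4]
grip_width: 0.62
```

Request:
{"op": "play_rows", "data": {
  "increments": "0.001 0 0 0;0 0 0 0"
}}

```text
clock: 31.2
position: [0.6846, -0.1967, 0.0477]
ee_rot: [-0.424, 0.562, 0.432, 0.564]
ft_force: [0.6, -0.5, -2.2]
grip_width: 0.625
```

Request:
{"op": "play_rows", "data": {
  "increments": "0.002 0 0 0;0 0 0 0"
}}

```text
clock: 31.4
position: [0.6848, -0.1968, 0.0479]
ee_rot: [-0.425, 0.561, 0.432, 0.564]
ft_force: [-0.4, -0.1, -1.9]
grip_width: 0.624
```

Request:
{"op": "play_rows", "data": {
  "increments": "0.002 0 0 0;0.002 0 0 0"
}}

```text
clock: 31.6
position: [0.6851, -0.1969, 0.0474]
ee_rot: [-0.425, 0.561, 0.432, 0.565]
ft_force: [-12.6, 4.3, 22.0]
grip_width: 0.625
```

Request:
{"op": "play_rows", "data": {
  "increments": "0 0 0 0"
}}

```text
clock: 31.7
position: [0.6852, -0.197, 0.0479]
ee_rot: [-0.425, 0.561, 0.432, 0.565]
ft_force: [0.0, -0.3, -2.3]
grip_width: 0.623
```

Request:
{"op": "play_rows", "data": {
  "increments": "0 0 0 0;0 0 0 0;0 0 0 0;0 0 0 0;0 0 0 0",
  "hand": -0.7
}}

```text
clock: 32.2
position: [0.6855, -0.197, 0.0466]
ee_rot: [-0.425, 0.561, 0.432, 0.565]
ft_force: [0.1, -0.1, -0.5]
grip_width: 0.843
```

```bash
python3 go.py 0.6838 -0.1965 0.047 74
python3 - <<'E'
from h import *
c=cam("wrist"); cv2.imwrite("pics/w27.png",c["img"])
E
```

```text
pos [ 0.6855 -0.197   0.0466] jaw ang 74.6 xdir [-0.001  0.011 -1.   ] tool delta [-0.0004  0.0017  0.0001] f [ 0.1 -0.1 -0.5] w 0.843 t 32.2
turn 0.01 j1 etc [-0.02  0.7   0.35  1.4  -0.26  1.1   1.69]
```

View pics/w27.png

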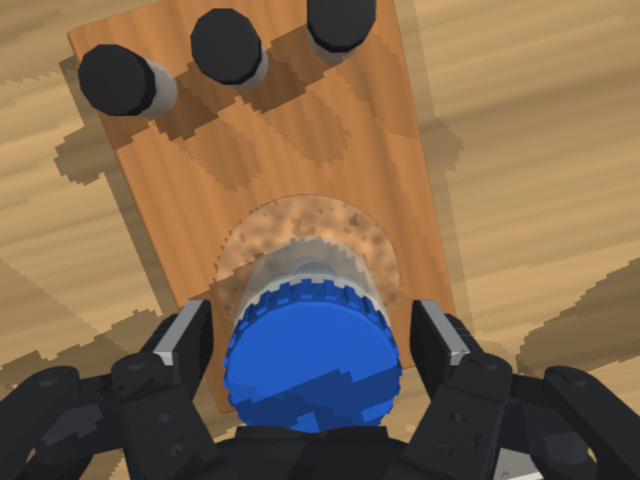

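Request:
{"op": "play_rows", "data": {
  "increments": "-0.006 0 0 0;-0.012 0 0 0;-0.02 0 0 0;-0.03 0 0 0;-0.035 0 0 0;-0.035 0 0 0;-0.03 0 0 0;-0.02 0 0 0;-0.01 0 0 0;0 0 0 0;0 0 0 0",
  "hand": -1
}}

```text
clock: 33.35
position: [0.6851, -0.1999, 0.2608]
ee_rot: [-0.426, 0.56, 0.43, 0.566]
ft_force: [-0.3, -0.2, -0.8]
grip_width: 0.999
```

```bash
python3 go.py 0.663 0.202 0.25 124
python3 - <<'E'
from h import *
c=cam("wrist"); cv2.imwrite("pics/w28.png",c["img"]); print(proj(c,(.684,-.195,.02)),proj(c,(.684,-.195,.082)))
s=cam("scene"); crop(s,"s28.png",130,170,330,330)
E
```

```text
pos [ 0.6851 -0.1999  0.2608] jaw ang 74.5 xdir [ 0.003  0.009 -1.   ] tool delta [0.0145 0.1287 0.3813] f [-0.3 -0.2 -0.8] w 0.999 t 33.35
turn -0.864 j1 etc [-0.03  0.54  0.41  1.17 -0.22  1.47  1.65]
[311.45048671 197.87167661] [312.2620711  211.90361856]
s28.png scale 3.75
```

View pics/w28.png

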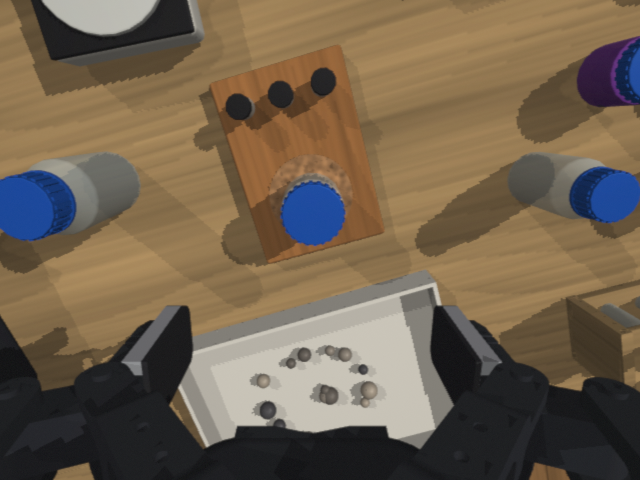

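View pics/s28.png

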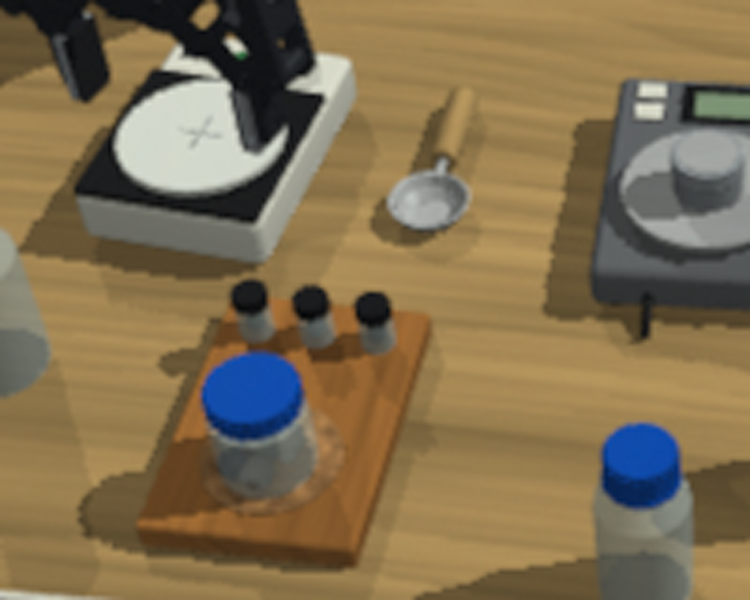

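Run:
```python
from h import *
for n in ("scene","top"):
    c=cam(n)
    b,g,r=[c["img"][...,i].astype(int) for i in range(3)]
    m=((b>90)&(b-r>60)&(b-g>40)).astype(np.uint8)
    k,l,st,ce=cv2.connectedComponentsWithStats(m); e=proj(c,(.684,-.195,.082))
    for i in range(1,k):
        if st[i,4]>60 and np.hypot(*(ce[i]-e))<25: print(n,st[i],ce[i].round(1),e.round(1),plane(c,*ce[i],.082).round(4))
```

```text
scene [184 264  26  22 449] [197.  274.4] [196.9 272.2] [ 0.6895 -0.1931  0.082 ]
top [414 183  21  21 358] [423.8 192.8] [424.9 194.6] [ 0.688  -0.1925  0.082 ]
```

Request:
{"op": "play_rows", "data": {
  "increments": "0 0.004 0.012 0;0 0.009 0.026 0;-0.001 0.012 0.036 0;-0.001 0.012 0.036 0;-0.001 0.012 0.036 0;-0.001 0.012 0.036 0;-0.001 0.012 0.036 0;-0.001 0.012 0.036 0;0 0.012 0.034 0;0 0.01 0.03 0;0 0.008 0.024 0;0 0.005 0.014 0;0 0.002 0.006 0;0 0 0 0"
}}

```text
clock: 34.95
position: [0.6551, 0.2087, 0.2599]
ee_rot: [-0.424, 0.563, 0.436, 0.56]
ft_force: [-0.4, -0.5, 0.0]
grip_width: 1.001
```

Request:
{"op": "play_rows", "data": {
  "increments": "0 0 0 -0.08;0 0 0 -0.15;0 0 0 -0.15;0 0 0 -0.15;0 0 0 -0.15;0 0 0 -0.12;0 0 0 -0.05;0 0 0 0;0 0 0 0"
}}

```text
clock: 35.85
position: [0.6584, 0.19, 0.2597]
ee_rot: [-0.619, 0.335, 0.628, 0.332]
ft_force: [0.1, 0.4, 0.1]
grip_width: 1.001
```

```bash
python3 go.py 0.663 0.202 0.25 124
python3 - <<'E'
from h import *
c=cam("wrist"); cv2.imwrite("pics/w29.png",c["img"]); print(proj(c,(.662,.202,.056)))
h=cv2.cvtColor(c["img"],cv2.COLOR_BGR2HSV); m=((h[...,2]>150)&(h[...,1]<60)).astype(np.uint8)
k,l,st,ce=cv2.connectedComponentsWithStats(m)
for i in range(1,k):
    if st[i,4]>800: print(st[i],ce[i].round(1),plane(c,*ce[i],.056).round(4))
E
```

```text
pos [0.6584 0.19   0.2597] jaw ang 123.7 xdir [-0.012  0.003 -1.   ] tool delta [ 0.0097 -0.0105  0.0073] f [0.1 0.4 0.1] w 1.001 t 35.85
turn -0.005 j1 etc [-0.44  0.47  0.15  1.24 -0.07  1.45  1.86]
[317.15733936 220.11533392]
[  453     0   187   186 21109] [557.4  80. ] [0.4633 0.2966 0.056 ]
[ 278  183   76   75 4302] [316.1 220.4] [0.6627 0.2014 0.056 ]
```

View pics/w29.png

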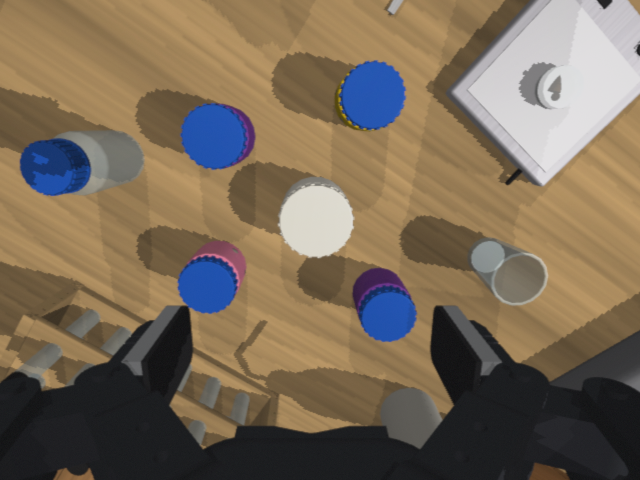

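Request:
{"op": "play_rows", "data": {
  "increments": "0.01 -0.003 0.001 0;0.02 -0.005 0.002 0;0.03 -0.003 0.001 0;0.03 -0.001 0.001 0;0.03 0 0 0;0.015 0 0 0;0.005 0 0 0;0 0 0 0;0 0 0 0"
}}

```text
clock: 36.8
position: [0.6652, 0.2015, 0.113]
ee_rot: [-0.619, 0.337, 0.626, 0.335]
ft_force: [0.7, -0.5, 0.4]
grip_width: 1.003
```

```bash
python3 go.py 0.6638 0.1997 0.03 124
python3 - <<'E'
from h import *
c=cam("wrist"); cv2.imwrite("pics/w30.png",c["img"])
h=cv2.cvtColor(c["img"],cv2.COLOR_BGR2HSV); m=((h[...,2]>150)&(h[...,1]<60)).astype(np.uint8)
k,l,st,ce=cv2.connectedComponentsWithStats(m)
for i in range(1,k):
    if st[i,4]>800: print(st[i],ce[i].round(1),plane(c,*ce[i],.056).round(4))
E
```

```text
pos [0.6652 0.2015 0.113 ] jaw ang 123.3 xdir [-0.01   0.002 -1.   ] tool delta [ 0.083   0.0016 -0.0013] f [ 0.7 -0.5  0.4] w 1.003 t 36.8
turn -0.012 j1 etc [-0.45  0.58  0.13  1.39 -0.08  1.19  1.85]
[ 541    0   99  153 8712] [603.6  57. ] [0.5125 0.2571 0.056 ]
[  246   199   130   124 11009] [315.5 262.9] [0.6618 0.2036 0.056 ]
[559 283  44  42 914] [584.3 297.9] [0.6017 0.3307 0.056 ]
```

View pics/w30.png

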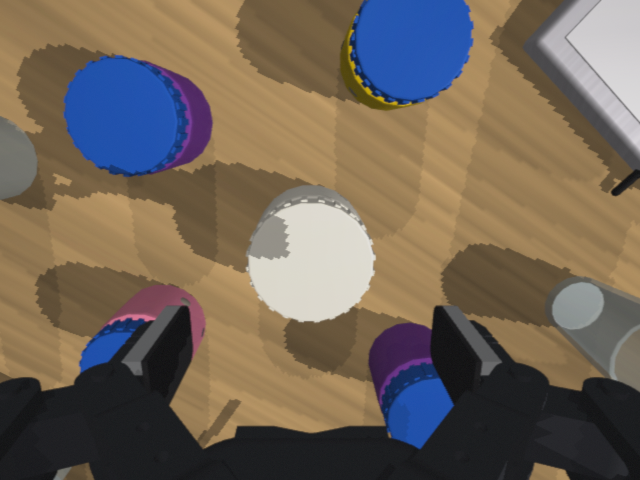

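Request:
{"op": "play_rows", "data": {
  "increments": "0.006 0.0005 0 0;0.014 0.0005 0 0;0.018 0 0 0;0.018 0 0 0;0.013 0 0 0;0.007 0 0 0;0.003 0 0 0;0 0 0 0"
}}

```text
clock: 37.65
position: [0.6659, 0.2015, 0.0323]
ee_rot: [-0.62, 0.335, 0.624, 0.337]
ft_force: [0.4, -0.5, -0.7]
grip_width: 1.0
```

```bash
python3 go.py 0.6638 0.1997 0.03 124
python3 - <<'E'
from h import *
c=cam("wrist"); cv2.imwrite("pics/w31.png",c["img"])
E
```

```text
pos [0.6659 0.2015 0.0323] jaw ang 123.3 xdir [-0.004  0.005 -1.   ] tool delta [ 0.0023  0.0027 -0.0004] f [ 0.4 -0.5 -0.7] w 1.0 t 37.65
turn -0.013 j1 etc [-0.44  0.65  0.12  1.45 -0.09  1.04  1.85]
```

View pics/w31.png

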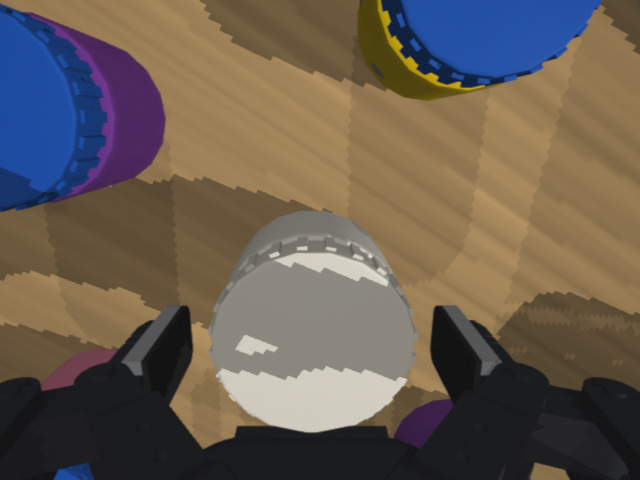

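Request:
{"op": "play_rows", "data": {
  "increments": "0.001 0.002 0 0;0 0 0 0;0 0 0 0;0 0 0 0;0 0 0 0;0 0 0 0",
  "hand": 1,
  "squeeze": 50
}}

```text
clock: 38.3
position: [0.6648, 0.2005, 0.0334]
ee_rot: [-0.621, 0.335, 0.624, 0.337]
ft_force: [0.6, 0.1, -3.1]
grip_width: 0.755
```

```bash
python3 go.py 0.6638 0.1997 0.03 124
python3 - <<'E'
from h import *
c=cam("wrist"); cv2.imwrite("pics/w32.png",c["img"])
E
```

```text
pos [0.6648 0.2005 0.0334] jaw ang 123.3 xdir [-0.001  0.005 -1.   ] tool delta [ 0.0034  0.0013 -0.0002] f [ 0.6  0.1 -3.1] w 0.755 t 38.3
turn -0.013 j1 etc [-0.44  0.65  0.12  1.46 -0.09  1.04  1.85]
```

View pics/w32.png

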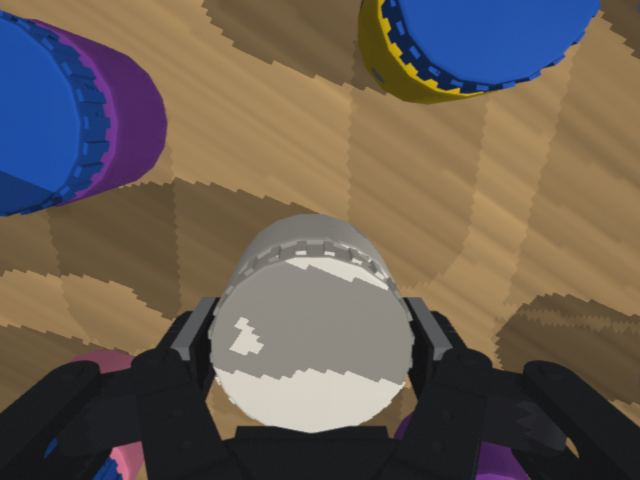

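Request:
{"op": "play_rows", "data": {
  "increments": "-0.002 0 0 0;-0.006 0 0 0;-0.012 0 0 0;-0.02 0 0 0;-0.03 0 0 0;-0.035 0 0 0;-0.035 0 0 0;-0.03 0 0 0;-0.025 0 0 0;-0.015 0 0 0;-0.005 0 0 0;0 0 0 0.08;0 0 0 0.15;0 0 0 0.15;0 0 0 0.15;0 0 0 0.15;0 0 0 0.12;0 0 0 0.05;0 0 0 0;0 0 0 0"
}}

```text
clock: 40.35
position: [0.6627, 0.1979, 0.2668]
ee_rot: [-0.422, 0.564, 0.425, 0.568]
ft_force: [-0.6, -0.6, -3.0]
grip_width: 0.752
```

```bash
python3 go.py 0.464 -0.3 0.24 74
python3 - <<'E'
from h import *
c=cam("wrist"); cv2.imwrite("pics/w33.png",c["img"])
E
```

```text
pos [0.6627 0.1979 0.2668] jaw ang 73.6 xdir [ 0.001  0.007 -1.   ] tool delta [ 0.0231  0.0499 -0.534 ] f [-0.6 -0.6 -3. ] w 0.752 t 40.35
turn -0.007 j1 etc [-0.55  0.48  0.29  1.23 -0.14  1.45  1.02]
```

View pics/w33.png

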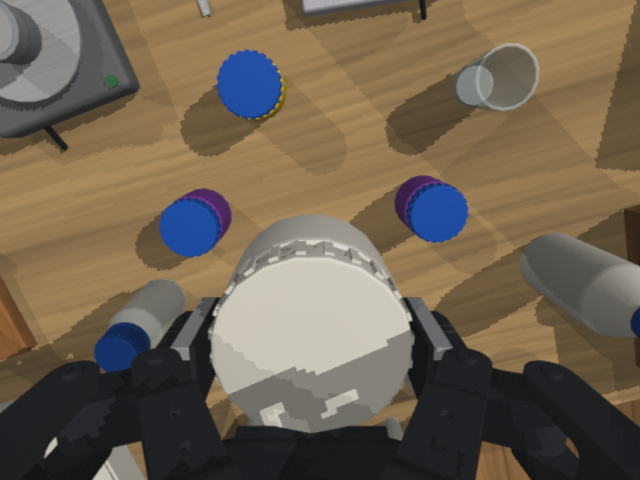

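Request:
{"op": "play_rows", "data": {
  "increments": "-0.002 0.001 -0.012 0;-0.002 0.002 -0.025 0;0 0.003 -0.034 0;0 0.0035 -0.036 0;0 0.0035 -0.036 0;0 0.0035 -0.036 0;0 0.0035 -0.036 0;0 0.0035 -0.036 0;0 0.0035 -0.036 0;0 0.0035 -0.036 0;0 0.0035 -0.036 0;0 0.0035 -0.036 0;0 0.0035 -0.034 0;0 0.0025 -0.03 0;0 0.002 -0.02 0;0 0.001 -0.012 0;0 0 -0.006 0;0 0 0 0;0 0 0 0;0 0 0 0"
}}

```text
clock: 42.4
position: [0.4599, -0.2975, 0.2702]
ee_rot: [-0.425, 0.56, 0.426, 0.569]
ft_force: [-0.7, 0.5, -3.6]
grip_width: 0.754
```

```bash
python3 go.py 0.464 -0.3 0.085 74
python3 - <<'E'
from h import *
c=cam("wrist"); cv2.imwrite("pics/w34.png",c["img"]);print(proj(c,(.464,-.300,.05)))
E
```

```text
pos [ 0.4599 -0.2975  0.2702] jaw ang 74.0 xdir [ 0.009  0.01  -1.   ] tool delta [ 0.1852 -0.0035 -0.0034] f [-0.7  0.5 -3.6] w 0.754 t 42.4
turn -0.0 j1 etc [-0.03  0.15  0.59  1.65 -0.1   1.37  1.87]
[304.86055527 208.40934281]
```

View pics/w34.png

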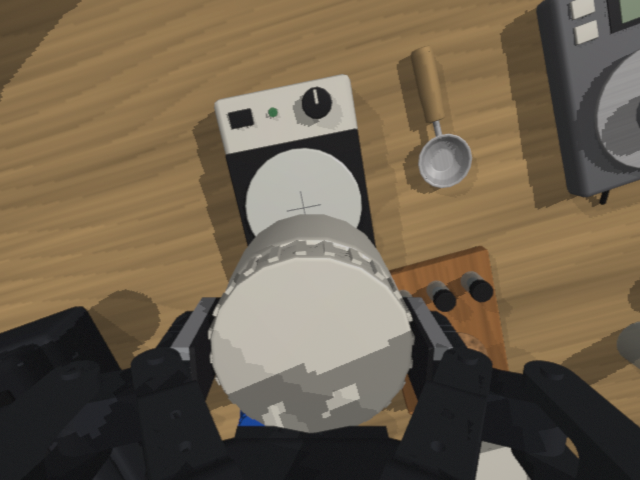

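Request:
{"op": "play_rows", "data": {
  "increments": "0.008 -0.001 -0.002 0;0.016 -0.001 -0.002 0;0.022 -0.001 -0.001 0;0.022 0 0 0;0.022 0 0 0;0.022 0 0 0;0.016 0 0 0;0.01 0 0 0;0.004 0 0 0;0 0 0 0;0 0 0 0"
}}

```text
clock: 43.55
position: [0.4658, -0.2972, 0.119]
ee_rot: [-0.427, 0.558, 0.429, 0.567]
ft_force: [-0.2, 0.3, -2.7]
grip_width: 0.759
```

```bash
python3 go.py 0.4636 -0.3015 0.083 74
python3 - <<'E'
from h import *
c=cam("wrist"); cv2.imwrite("pics/w35.png",c["img"]);print(proj(c,(.464,-.300,.05)))
s=cam("scene"); crop(s,"s35.png",130,150,250,250)
from scipy.optimize import least_squares
def fit(pts,r,z):
    P=np.array([plane(c,u,v,z)[:2] for u,v in pts]); f=lambda q:np.hypot(*(P-q).T)-r
    s=least_squares(f,P.mean(0)); return s.x,f(s.x)
print(fit([(210,338),(414,338),(312,256),(312,432)],.033,get_obs()["position"][2]+.023))
E
```

```text
pos [ 0.4658 -0.2972  0.119 ] jaw ang 74.6 xdir [ 0.009  0.01  -1.   ] tool delta [ 0.036   0.0012 -0.0051] f [-0.2  0.3 -2.7] w 0.759 t 43.55
turn 0.01 j1 etc [ 0.01  0.3   0.57  1.83 -0.2   1.07  1.95]
[300.16959062 257.72522868]
s35.png scale 6.0
(array([ 0.46421157, -0.29480307]), array([-0.00118921, -0.00119703, -0.00187112, -0.00220178]))
```

View pics/w35.png

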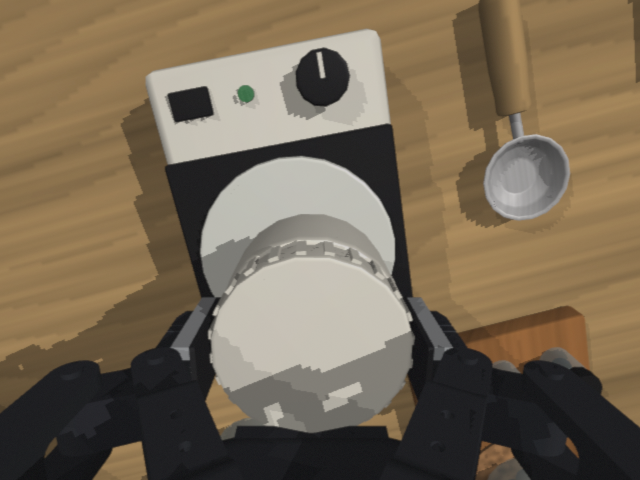

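View pics/s35.png

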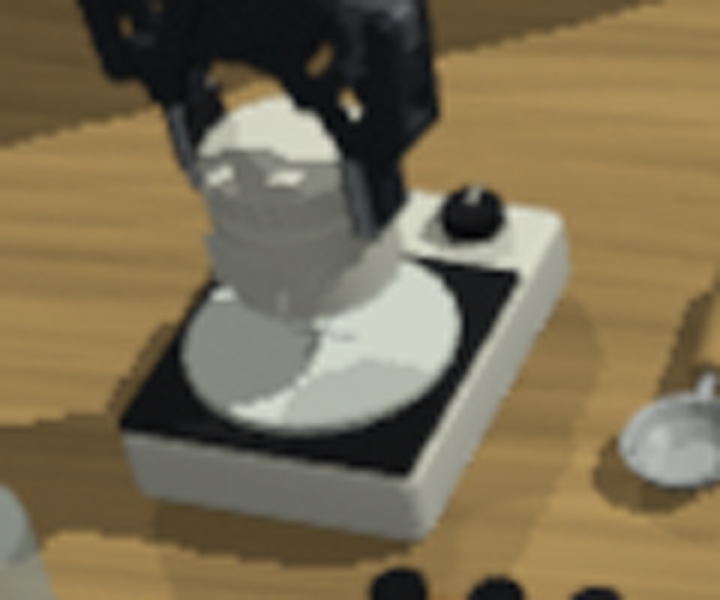

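Request:
{"op": "play_rows", "data": {
  "increments": "0.003 0.0005 -0.002 0;0.006 0.0005 -0.002 0;0.007 0 -0.001 0;0.006 0 0 0;0.003 0 0 0;0.001 0 0 0;0 0 0 0"
}}

```text
clock: 44.35
position: [0.464, -0.3025, 0.0918]
ee_rot: [-0.428, 0.558, 0.429, 0.568]
ft_force: [-0.2, -0.5, -2.6]
grip_width: 0.755
```

```bash
python3 go.py 0.464 -0.3020 0.083 74
python3 - <<'E'
from h import *
c=cam("wrist"); cv2.imwrite("pics/w36.png",c["img"]);print(proj(c,(.464,-.300,.05)))
E
```

```text
pos [ 0.464  -0.3025  0.0918] jaw ang 74.5 xdir [ 0.011  0.01  -1.   ] tool delta [0.0088 0.0002 0.0003] f [-0.2 -0.5 -2.6] w 0.755 t 44.35
turn 0.009 j1 etc [ 0.03  0.34  0.56  1.85 -0.22  1.01  1.98]
[311.1616871  277.08941058]
```

View pics/w36.png

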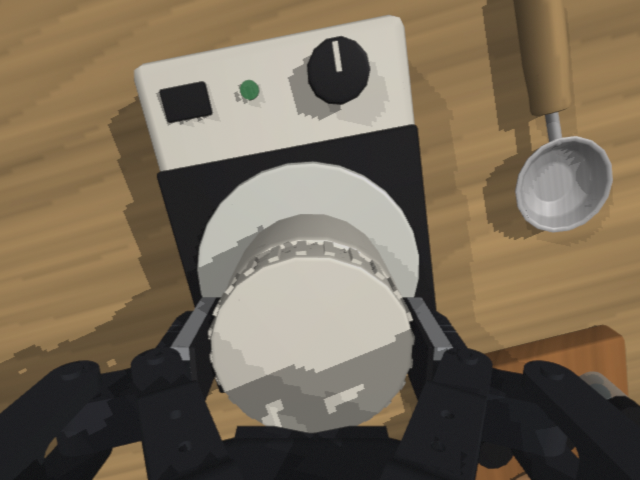

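Request:
{"op": "play_rows", "data": {
  "increments": "0.003 0 0 0;0.003 0 0 0;0.0015 0 0 0;0 0 0 0"
}}

```text
clock: 44.8
position: [0.4646, -0.3024, 0.0842]
ee_rot: [-0.428, 0.557, 0.428, 0.568]
ft_force: [-0.7, 0.9, -2.0]
grip_width: 0.757
```

Request:
{"op": "play_rows", "data": {
  "increments": "0.0015 0 0 0;0.001 0 0 0"
}}

```text
clock: 45.0
position: [0.4652, -0.3027, 0.083]
ee_rot: [-0.428, 0.557, 0.428, 0.568]
ft_force: [-7.1, 5.4, 18.2]
grip_width: 0.756
```

Contact at 0.083, the expected height. I'll relax and release.

Request:
{"op": "play_rows", "data": {
  "increments": "0 0 0 0"
}}

```text
clock: 45.1
position: [0.4653, -0.3027, 0.0834]
ee_rot: [-0.428, 0.557, 0.428, 0.568]
ft_force: [0.9, 0.6, -3.0]
grip_width: 0.76
```

Request:
{"op": "play_rows", "data": {
  "increments": "0 0 0 0;0 0 0 0;0 0 0 0;0 0 0 0;0 0 0 0;0 0 0 0",
  "hand": -1
}}

```text
clock: 45.7
position: [0.4663, -0.3033, 0.0842]
ee_rot: [-0.429, 0.556, 0.427, 0.569]
ft_force: [-0.8, 0.9, 0.6]
grip_width: 0.998
```

```bash
python3 go.py 0.464 -0.3020 0.25 74
python3 - <<'E'
from h import *
c=cam("wrist"); cv2.imwrite("pics/w37.png",c["img"])
E
```

```text
pos [ 0.4663 -0.3033  0.0842] jaw ang 74.6 xdir [ 0.016  0.008 -1.   ] tool delta [-0.1658  0.0004  0.0027] f [-0.8  0.9  0.6] w 0.998 t 45.7
turn 0.01 j1 etc [ 0.04  0.35  0.55  1.85 -0.23  0.99  1.99]
```

View pics/w37.png

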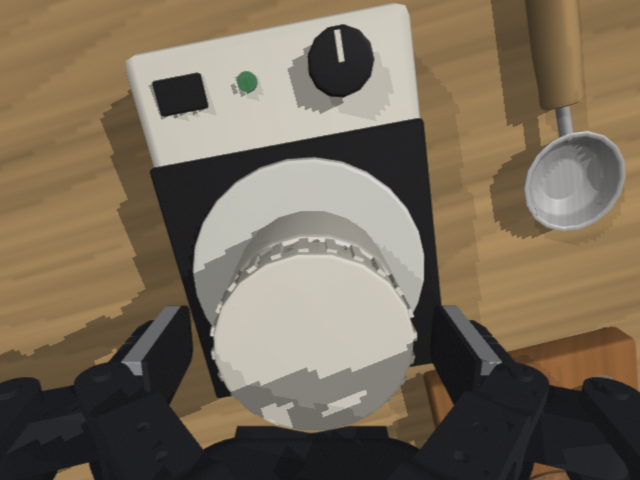

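Request:
{"op": "play_rows", "data": {
  "increments": "-0.006 0 0 0;-0.012 0 0 0;-0.02 0 0 0;-0.03 0 0 0;-0.03 0 0 0;-0.03 0 0 0;-0.03 0 0 0;-0.02 0 0 0;-0.01 0 0 0;0 0 0 0;0 0 0 0"
}}

```text
clock: 46.85
position: [0.4615, -0.3059, 0.2871]
ee_rot: [-0.43, 0.556, 0.425, 0.57]
ft_force: [-0.7, -0.1, 0.2]
grip_width: 1.001
```

```bash
python3 go.py 0.464 -0.3020 0.25 74
python3 - <<'E'
from h import *
c=cam("wrist"); cv2.imwrite("pics/w38.png",c["img"]); print(proj(c,(.464,-.3,.05)),proj(c,(.464,-.3,.106)))
s=cam("scene"); cv2.imwrite("pics/s38.png",s["img"]); crop(s,"s38c.png",130,160,250,260)
E
```

```text
pos [ 0.4615 -0.3059  0.2871] jaw ang 74.4 xdir [ 0.019  0.007 -1.   ] tool delta [ 0.0371 -0.0007  0.004 ] f [-0.7 -0.1  0.2] w 1.001 t 46.85
turn 0.007 j1 etc [-0.02  0.15  0.6   1.62 -0.1   1.39  1.89]
[313.0946034  197.91230986] [314.21704293 211.61959865]
s38c.png scale 6.0
```

View pics/w38.png

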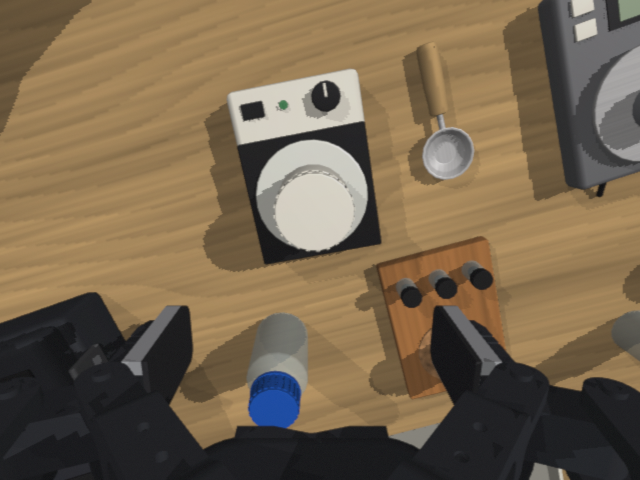

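View pics/s38.png

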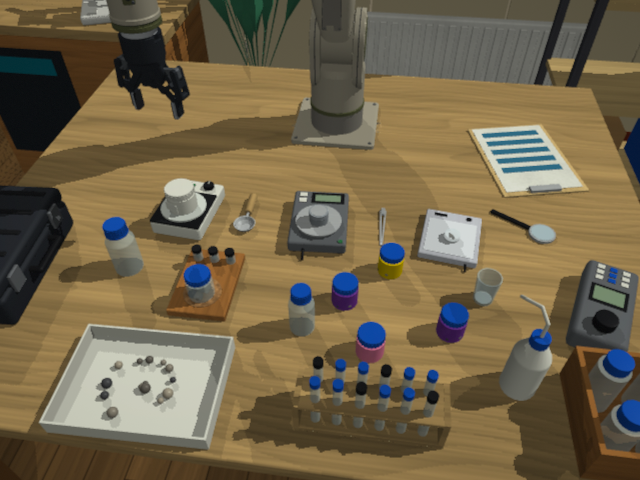

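View pics/s38c.png

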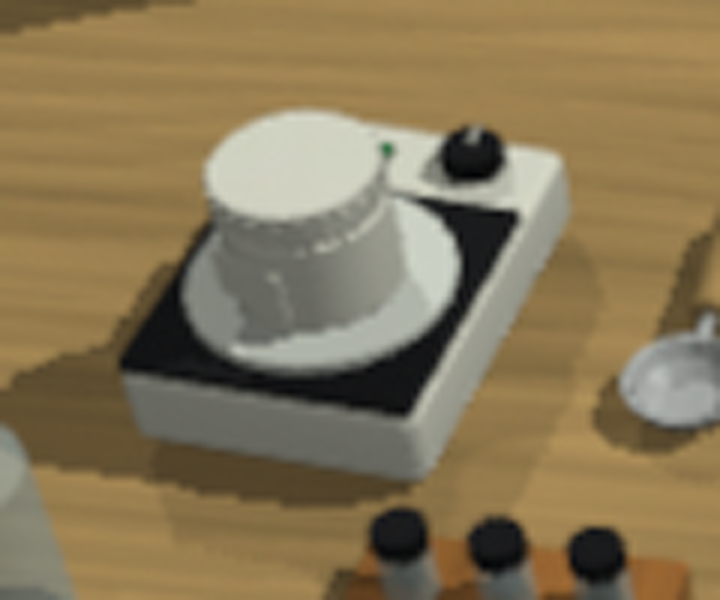

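Run:
```python
from h import *
s=cam("scene"); t=cam("top"); crop(s,"s39.png",280,180,500,300); crop(t,"t39.png",160,130,480,330)
old=cv2.imread("pics/scene0.png").astype(int); d=np.abs(old-s["img"]).max(2)
print("bottle/beaker diff", d[280:338,285:320].mean(), d[265:310,470:505].mean(), "|v|",np.abs(get_obs()["joint_velocities"]).max())
```

```text
s39.png scale 3.6363636363636362
t39.png scale 2.5
bottle/beaker diff 3.8315270935960593 5.1276190476190475 |v| 0.0028915970430757896
```

View pics/s39.png

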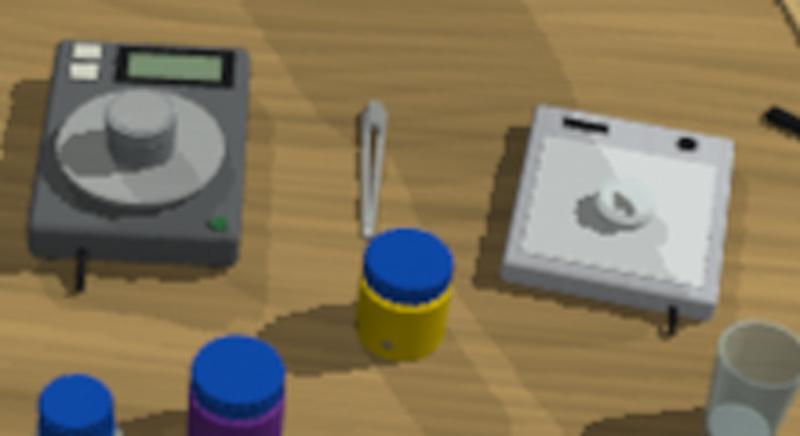

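View pics/t39.png

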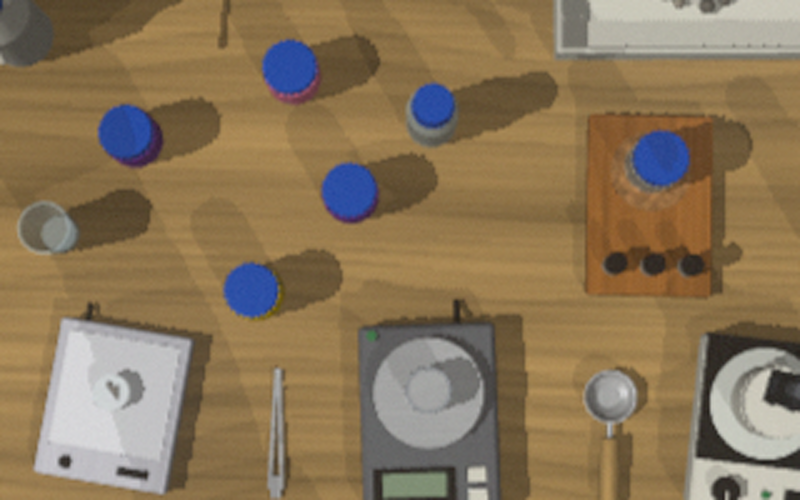

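All four samples stand upright and centred on their stations. The bottle and beaker have not moved, and the gripper is clear of everything. Handing in.

```bash
python3 -c "
from workcell import workorder
print(workorder.hand_in())"
```

```text
the job is handed in; nothing more can be done
None
```

I took the tower apart from the top down and set each sample on its own station: dish on the light panel, tin on the balance pan, jar on the cork pad, and tub on the stirrer plate. The job was handed in at about 47 s on the robot's clock, with the gripper open and clear above the tub.

**Placing:** The last wrist, scene and top pictures show all four upright and about centred, by eye or measurement within roughly 2–4 mm. The bottle and beaker show no shift between the first and last scene pictures.

**What disagreed:**
- **Jar position:** the wrist camera put it within about 1 mm of the pad centre. The top camera put it about 4–5 mm off and the scene camera about 6 mm off. The visible side of the cap explains some of that.
- **Contact forces:** the wrist force stayed near zero when the dish touched down and reached about 4 N for the tin. It rose briefly to about 25 N for the jar and 20 N for the tub before I eased off and opened the gripper.
- **Tool tilt:** it drifted up to about 2° while I lowered the tin, which still settled flat.

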